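# Portion a cup of foil-wrapped pieces through the treadle hopper

### The arm

A 6-joint arm with a two-finger parallel gripper is mounted at the origin on the work surface. World frame = base frame: x ahead of the robot, y to its left, z up, the work surface at z = 0. Lengths are in m, angles in rad, forces in N, time in s.
With the tool pointing down it reaches from about 0.275 to 0.725 m from the base axis. Payload 5.6 kg.
Tool frame: the origin (TCP) lies on the centre line of the jaws, within the pads' length; the fingertips stand 22 mm ahead of it and the grasp point (between the pads) lies 3 mm ahead of it; z points along the fingers, y is the line along which they close (so a half turn about z gives the same grasp; the last joint's range is limited). The gripper opens to 85 mm and grips with 20 to 120 N. Pads are 22 mm wide; open, the fingers measure 114 mm over their backs; the gripper's body (76 mm by 85 mm) begins 54 mm behind the grasp point. The pads swing forward as they close: fully open they stand 13 mm farther back than shut.
Start: joints at [-1.058, 0.255, 0.108, 0, -1.424, -0.285], TCP at [0.124, -0.536, 0.253] pointing down, gripper open.
Joint ranges: [-2.95, 2.95], [-1.21, 1.97], [-1.09, 1.5], [-2.87, 1.71], [-2.94, -0.07], [-3.05, 3.05]. Speed limits (rad/s): [2.57, 2.57, 3.14, 3.14, 3.14, 3.14].

### API

Orientations are given as a unit quaternion [x, y, z, w].
In Python, from rig import * gives the robot as it stands. The module is installed in compiled form; this text tells all that it offers.
- The arm moves only by the tool play_rows, never from a script. Its argument "moves" is a list of rows, each an object of numbers: "dx", "dy", "dz": the shift along the tool's x, y, z in units of 30 mm (1.0 is 30 mm); "ax", "ay", "az": the turn, a rotation vector about the tool's x, y, z in units of 6 degrees (1.0 is 6 degrees); "hand": the closure, from 0 (fully open) to 1 (shut). In form: [{"dx": .., "dy": .., "dz": .., "ax": .., "ay": .., "az": .., "hand": ..}, ...]. A call has 1 to 5 rows; each row is the pose to reach, as a shift and turn from the pose commanded when the call began, along the tool's axes at that moment; what a row does not reach only later rows make up. A row lasts 1/8 s, in which the tool goes at most 62.5 mm and 10.7 degrees, less where a joint would pass 70% of its speed; a pose out of reach is approached as far as the arm can. A call with a gripper value outside its range is refused whole. The fingers move at their own pace and stop on an object; "newtons" is the grip in N (left out, the last holds). Time passes only in rows, so rows that repeat a pose let the fingers close. It gives the time, the measured TCP pose, the force, the opening and the grip force at its end, in the units of the state.
- read_state(): the state, without advancing time (a new reading comes with each control period).
- camera(name): name is "scene" or "top" or "wrist"; returns (picture, depth): 384x512x3 uint8, blue, green, red; 384x512 float32, m along the optical axis (not along the pixel's ray), 0 where there is no reading.
- camera_info(name): a dict with "K" (3x3 intrinsics, pixels), "R" (3x3) and "t" (3): a world point X has camera coordinates R X + t. Camera axes: x right, y down, z forward; pixel columns grow to the right and rows downward; lengths in m; the calibration is good to about 2 mm. The wrist camera is an equidistant fisheye: a pixel r from the principal point sees the ray r / f radians off the axis. A picture is of the moment at which its call begins: read the wrist's pose just before it. camera_info takes no time and is no camera call; for the wrist camera it gives the pose at the moment of the call.
- hand_in(): hands the job in; it is judged then, once.
The state is a dict: "time": time; "joint_positions": joint angles; "dq": joint speeds; "tau": joint torques, N m; "position": TCP position; "tool_rot": TCP orientation; "contact_force": force on the tool from outside, world axes, zero at the start; "wrist_torque": the same for the moment, N m; "width": opening from 0.0 (shut) to 1.0 (fully open); "grip_force": force on a finger pad.
Only numpy, scipy, OpenCV 4.12 (cv2) and the standard library are available. Lean on these libraries where they do the work, as an engineer would, in place of code of your own. Each camera call takes 0.05 s, during which the arm holds its last target. There are 200 camera calls.

### The job

Pour all six gold foil-wrapped pieces from the white cup into the blue hopper of the portioning station and stand the empty cup upright on the round green mat. Then press the red spring treadle under the yellow guard down to its stop with the gripper, so that the gate lifts and all six pieces run into the carton, and let the treadle come back up. Leave the carton, tape, bottle and canister where they are.

Things in the scene. Friction and masses are not known exactly. Their poses are not given: they have to be found in the camera images.
- station: Bench portioning station, fixed: grey foot 215 x 160 mm, blue hopper, 190 mm high. Origin on the table under the foot; its front (treadle side) faces -x of this frame, z up. From the hopper's yellow gate (y -65 mm) a spout leads out at the -y side into the carton, ending at y -110 mm, 73 mm up.
- hopper_mouth (a point): Centre of the hopper's open mouth, at rim height, 190 mm above the table; axes as the station's. Inside, the hopper is 110 mm (x) by 130 mm (y), walls 5 mm; its floor slopes down 22 deg towards -y, from 145 mm above the table to 92 mm at the gate.
- guard_edge (a point): Underside of the middle of the front bar of the yellow tube guard, 147 mm above the table. The guard is of level 10 mm bars: a front bar 110 mm long along y, and three bars from it back (+x) 70 mm to the hopper, over the treadle. A vertical gripper does not fit there: come in from the front with the tool tilted 30 to 45 deg, its body back towards -x. Front and sides below it are open.
- press_point (a point): Where to press: top of the red treadle pad (70 x 70 x 10 mm, three black ribs), 5 mm in front of its centre; about 75 mm above the table at rest, 33 mm at the stop. The hinge lies 170 mm behind it (+x), along the station's y, 28 mm up. The pad slopes 0.25 rad up to the front at rest, is level at the stop; its front 20 mm show past the guard.
- pedal (a joint): Treadle angle (rad): 0 up (sprung), 0.25 fully down on its stop (42 mm travel at press_point). It takes about 5 N to start and about 10 N at the stop; it lifts the yellow gate by up to 35 mm and springs back when let go.
- carton: Open cardboard carton, 140 x 120 x 65 mm, walls 4 mm, under the spout at the station's -y side; origin under its centre. Not fixed; not to be moved.
- cup: White plastic cup, 85 mm high, flaring from 54 mm diameter at the foot to 67 mm at the rim, wall 2.5 mm, inner floor 5 mm up. On its +y and -y sides are flat upright blue grips, 28 mm wide, from 30 to 85 mm height, 68 mm across. Origin under its foot, z up through the mouth. About 0.12 kg. It holds six pieces, filled to about 45 mm.
- mat: Round green mat fixed on the table, 110 mm diameter, 5 mm thick; origin under its centre.
- tape: Bystander: roll of amber packing tape lying flat, 90 mm outside, 72 mm inside, 48 mm high; origin under its centre.
- bottle: Bystander: white bottle with a blue cap, 64 mm diameter, 170 mm high; origin under its centre.
- canister: Bystander: black canister, 60 mm diameter, 100 mm high, with a steel bail handle up to 143 mm; origin under its centre.
- piece0: One of six gold foil-wrapped balls in the cup, 21 mm diameter, 14 g; origin at its centre.
- piece1: One of six gold foil-wrapped balls in the cup, 21 mm diameter, 14 g; origin at its centre.
- piece2: One of six gold foil-wrapped balls in the cup, 21 mm diameter, 14 g; origin at its centre.
- piece3: One of six gold foil-wrapped balls in the cup, 21 mm diameter, 14 g; origin at its centre.
- piece4: One of six gold foil-wrapped balls in the cup, 21 mm diameter, 14 g; origin at its centre.
- piece5: One of six gold foil-wrapped balls in the cup, 21 mm diameter, 14 g; origin at its centre.

How it is judged:
On the way, in this order (a step that is already met when the one before it is completed fails the run):
1. all six pieces lie in the blue hopper behind the closed gate, the treadle not pressed (x of piece0 in the frame of station between -0.052 and 0.062 m and y of piece0 in the frame of station between -0.064 and 0.074 m and z of piece0 in the frame of station between 0.085 and 0.195 m and x of piece1 in the frame of station between -0.052 and 0.062 m and y of piece1 in the frame of station between -0.064 and 0.074 m and z of piece1 in the frame of station between 0.085 and 0.195 m and x of piece2 in the frame of station between -0.052 and 0.062 m and y of piece2 in the frame of station between -0.064 and 0.074 m and z of piece2 in the frame of station between 0.085 and 0.195 m and x of piece3 in the frame of station between -0.052 and 0.062 m and y of piece3 in the frame of station between -0.064 and 0.074 m and z of piece3 in the frame of station between 0.085 and 0.195 m and x of piece4 in the frame of station between -0.052 and 0.062 m and y of piece4 in the frame of station between -0.064 and 0.074 m and z of piece4 in the frame of station between 0.085 and 0.195 m and x of piece5 in the frame of station between -0.052 and 0.062 m and y of piece5 in the frame of station between -0.064 and 0.074 m and z of piece5 in the frame of station between 0.085 and 0.195 m and value of joint pedal below 0.04 rad), for 0.3 s.
2. the empty cup stands upright and released on the green mat, its foot wholly on the mat (centres within 28 mm), while all six pieces still wait in the hopper (x of piece0 in the frame of station between -0.052 and 0.062 m and y of piece0 in the frame of station between -0.064 and 0.074 m and z of piece0 in the frame of station between 0.085 and 0.195 m and x of piece1 in the frame of station between -0.052 and 0.062 m and y of piece1 in the frame of station between -0.064 and 0.074 m and z of piece1 in the frame of station between 0.085 and 0.195 m and x of piece2 in the frame of station between -0.052 and 0.062 m and y of piece2 in the frame of station between -0.064 and 0.074 m and z of piece2 in the frame of station between 0.085 and 0.195 m and x of piece3 in the frame of station between -0.052 and 0.062 m and y of piece3 in the frame of station between -0.064 and 0.074 m and z of piece3 in the frame of station between 0.085 and 0.195 m and x of piece4 in the frame of station between -0.052 and 0.062 m and y of piece4 in the frame of station between -0.064 and 0.074 m and z of piece4 in the frame of station between 0.085 and 0.195 m and x of piece5 in the frame of station between -0.052 and 0.062 m and y of piece5 in the frame of station between -0.064 and 0.074 m and z of piece5 in the frame of station between 0.085 and 0.195 m and angle between cup's own z axis and vertical below 0.08 rad and horizontal distance between cup and mat below 0.028 m and height (world z) of cup below 0.009 m and contact force between the fingers and cup below 0.2 N), for 0.2 s.
3. the fingers press the treadle pad down to its stop (within 3 mm of the 42 mm travel, 0.235 rad or more) and keep it there for half a second (value of joint pedal above 0.235 rad and contact force between the fingers and pedal above 1 N), for 0.5 s.
At the end, for the whole second after the job is handed in: All six pieces lie in the carton, below its rim; the treadle is back up (under 0.04 rad); the empty cup stands upright (within 4.5 deg) and released on the green mat, centres within 28 mm; the carton and the bystanders are where they were (x of piece0 in the frame of carton between -0.07 and 0.07 m and y of piece0 in the frame of carton between -0.06 and 0.06 m and z of piece0 in the frame of carton between 0 and 0.062 m and x of piece1 in the frame of carton between -0.07 and 0.07 m and y of piece1 in the frame of carton between -0.06 and 0.06 m and z of piece1 in the frame of carton between 0 and 0.062 m and x of piece2 in the frame of carton between -0.07 and 0.07 m and y of piece2 in the frame of carton between -0.06 and 0.06 m and z of piece2 in the frame of carton between 0 and 0.062 m and x of piece3 in the frame of carton between -0.07 and 0.07 m and y of piece3 in the frame of carton between -0.06 and 0.06 m and z of piece3 in the frame of carton between 0 and 0.062 m and x of piece4 in the frame of carton between -0.07 and 0.07 m and y of piece4 in the frame of carton between -0.06 and 0.06 m and z of piece4 in the frame of carton between 0 and 0.062 m and x of piece5 in the frame of carton between -0.07 and 0.07 m and y of piece5 in the frame of carton between -0.06 and 0.06 m and z of piece5 in the frame of carton between 0 and 0.062 m and angle between cup's own z axis and vertical below 0.08 rad and horizontal distance between cup and mat below 0.028 m and height (world z) of cup below 0.009 m and contact force between the fingers and cup below 0.2 N and value of joint pedal below 0.04 rad); the robot touches nothing.
It fails at once if the carton is shifted by more than 25 mm (distance of carton from where it was at the start of the episode above 0.025 m).
It fails at once if the tape is shifted by more than 25 mm (distance of tape from where it was at the start of the episode above 0.025 m).
It fails at once if the bottle is shifted by more than 25 mm (distance of bottle from where it was at the start of the episode above 0.025 m).
It fails at once if the canister is shifted by more than 25 mm (distance of canister from where it was at the start of the episode above 0.025 m).
It also fails if it takes over 66 s, if anything falls off the work surface, if the arm or the gripper's body presses on something with over 40 N, if the wrist force passes 120 N, or if a joint passes its speed limit or range.

## Working session

There is one attempt and no reset: what is moved stays moved. The work goes in short steps, Python scripts to look and compute and a tool call to move; the robot and the scene stay as the last step left them, time stands still between calls to the robot, and variables do not carry over. Pictures are saved under pics/ and viewed, at most 10 in all, crops included, and the job is handed in when it is done.

Besides the shell and the picture viewer there is one more tool, called after "Emit:" as a command line: name --argument value ..., lists and objects as JSON in quotes. play_rows: Moves the arm, as the interface text tells. Its arguments: {"type":"object","properties":{"moves":{"type":"array"},"newtons":{"type":"number"}},"required":["moves"]}

```bash
mkdir -p pics; cat > h.py <<'E'
from rig import *
import numpy as np, cv2
from scipy.spatial.transform import Rotation as Ro
def world(name,D):
    i=camera_info(name);K,R,t=map(np.array,(i["K"],i["R"],i["t"]))
    v,u=np.mgrid[:384,:512]
    c=np.stack([(u-K[0,2])/K[0,0]*D,(v-K[1,2])/K[1,1]*D,D],-1)
    return (c-t)@R
E
python3 - <<'E'
from h import *
s=read_state();print({k:np.round(v,3) for k,v in s.items()})
for n in("scene","top"):
    p,d=camera(n);np.savez(n+".npz",p=p,d=d,w=world(n,d));cv2.imwrite(f"pics/{n}0.png",p)
    i=camera_info(n);print(n,np.round(i["K"],1).tolist(),np.round(-np.array(i["R"]).T@i["t"],3), (d==0).mean())
E
```

```text
{'time': np.float64(0.0), 'joint_positions': array([-1.058,  0.256,  0.107, -0.   , -1.424, -0.285]), 'dq': array([ 0.   , -0.   ,  0.001,  0.   , -0.001, -0.001]), 'tau': array([ 0.0000e+00, -3.8663e+01,  2.3794e+01,  5.3650e+00, -6.0000e-03,
       -0.0000e+00]), 'position': array([ 0.124, -0.535,  0.252]), 'tool_rot': array([-0.114,  0.994,  0.001, -0.   ]), 'contact_force': array([-1.19 , -0.398, -0.261]), 'wrist_torque': array([-0.024,  0.015,  0.006]), 'grip_force': np.float64(0.0), 'width': np.float64(1.002)}
scene [[362.5, 0.0, 257.3], [0.0, 362.5, 186.7], [0.0, 0.0, 1.0]] [0.837 0.457 0.721] 0.0038859049479166665
top [[361.6, 0.0, 251.7], [0.0, 361.6, 183.3], [0.0, 0.0, 1.0]] [ 0.417 -0.038  0.978] 0.0040283203125
```

View pics/scene0.png

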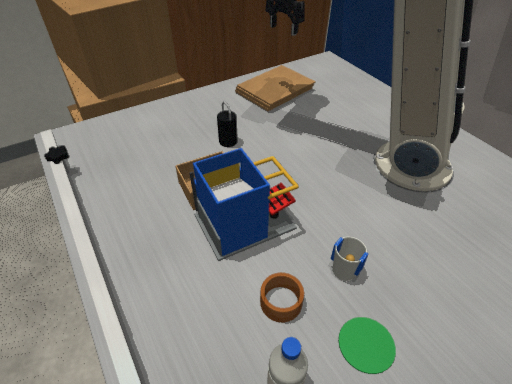

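View pics/top0.png

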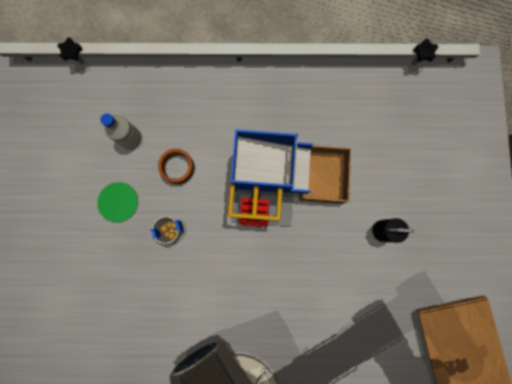

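The pictures show the station at top px (265,160), the cup at (167,231) with blue grips on either side, the mat at (118,203), the tape at (176,167), the bottle at (115,127) and the canister at (390,230). Next I'll measure them.

```bash
cat > m.py <<'E'
from h import *
for n in("top","scene"):
    z=np.load(n+".npz");p,w=z["p"],z["w"];hsv=cv2.cvtColor(p,cv2.COLOR_BGR2HSV);H,S,V=[hsv[...,i].astype(int) for i in range(3)]
    X,Y,Z=[w[...,i] for i in range(3)]
    blue=(H>100)&(H<130)&(S>120)&(V>40); green=(H>45)&(H<80)&(S>120);red=((H<6)|(H>174))&(S>160)&(V>80);yel=(H>18)&(H<32)&(S>150)
    def rect(nm,m):
        q=w[m][:,:2].astype(np.float32)
        if len(q)<4: print(n,nm,"few",len(q));return
        (c,s,a)=cv2.minAreaRect(q*1000);print(n,nm,len(q),"c",np.round(c,1),"size",np.round(s,1),"ang",round(a,1),"zmed",np.round(np.percentile(w[m][:,2],[5,50,95]),3))
    rect("mat",green)
    st=(X>.25)&(X<.7)
    cupbox=(abs(Y-.2)<.07)&(abs(X-.285)<.07)
    ncup=(Y<.12)&(Y>-.25)
    rect("hopper rim",blue&ncup&(Z>.18)&(Z<.2))
    rect("guard",yel&ncup&(Z>.135)&(Z<.165)&(X<.44))
    rect("treadle",red&ncup&(Z>.03)&(Z<.12))
    rect("cup all",cupbox&(Z>.06)&(Z<.11)); rect("cup rim",cupbox&(Z>.078)&(Z<.095))
    g=blue&cupbox&(Z>.02); rect("grips",g)
    k,lab=cv2.connectedComponents(g.astype(np.uint8))
    for i in range(1,k):
        if (lab==i).sum()>5: print("  grip",(lab==i).sum(),np.round(w[lab==i].mean(0),4),"top",np.round(np.percentile(w[lab==i][:,2],95),3))
    rect("tape",(X>.35)&(X<.52)&(Y>.11)&(Y<.25)&(Z>.035)&(Z<.06))
    rect("bottle",(X>.4)&(X<.65)&(Y>.25)&(Y<.42)&(Z>.03)&(Z<.2))
    rect("carton rim",(Y<-.1)&(Y>-.3)&(X>.3)&(X<.52)&(Z>.055)&(Z<.075))
    rect("canister",(Y<-.25)&(Y>-.5)&(X>.2)&(X<.4)&(Z>.08)&(Z<.2))
E
python3 m.py
```

```text
top mat 1226 c [473.   6.] size [745.6 104.5] ang 85.3 zmed [0.003 0.006 0.009]
top hopper rim 552 c [582.5 -64. ] size [138.2 120.4] ang 85.5 zmed [0.181 0.191 0.193]
top guard few 0
top treadle 412 c [469.6 -43.3] size [69.1 68.4] ang 85.8 zmed [0.067 0.074 0.083]
top cup all few 0
top cup rim few 0
top grips few 0
top tape 225 c [425.5 170.5] size [57.9 61.6] ang 18.8 zmed [0.036 0.041 0.057]
top bottle 129 c [646.7 297.7] size [ 6.3 34.8] ang 0.5 zmed [0.037 0.08  0.112]
top carton rim 116 c [ 508.7 -192.5] size [180.6  21.1] ang 89.5 zmed [0.058 0.066 0.068]
top canister 25 c [ 397.5 -387.4] size [ 2.9 28.5] ang 0.2 zmed [0.087 0.1   0.103]
scene mat 2490 c [480.9 -68.9] size [ 767.8 1011.8] ang 3.0 zmed [0.003 0.005 0.008]
scene hopper rim 795 c [582.  -63.1] size [142. 120.] ang 85.9 zmed [0.181 0.188 0.191]
scene guard few 0
scene treadle 326 c [470.3 -40.7] size [69.9 65.6] ang 86.1 zmed [0.065 0.075 0.082]
scene cup all few 0
scene cup rim few 0
scene grips few 0
scene tape 423 c [425.3 177.9] size [65.3 61.2] ang 73.2 zmed [0.036 0.047 0.059]
scene bottle 21 c [647.7 306.1] size [19.   4.8] ang 87.4 zmed [0.107 0.11  0.114]
scene carton rim 24 c [ 507.6 -279.3] size [ 9.  24.5] ang 86.7 zmed [0.057 0.063 0.066]
scene canister 9 c [ 397.4 -380.6] size [ 4.4 24.5] ang 0.2 zmed [0.096 0.101 0.102]
```

```bash
python3 - <<'E'
from h import *
z=np.load("top.npz");w=z["w"]
for n,(u,v) in dict(cup=(167,231),mat=(118,203),tape=(176,151),bottle=(108,121),carton=(330,172),canister=(390,230),guard=(255,218)).items(): print(n,np.round(w[v,u],3))
E
sed -i 's/cupbox=.*/cupbox=(abs(Y-.195)<.07)\&(abs(X-.39)<.07)/; s/(X<.44))/(X<.56))/; s/"mat",green/"mat",green\&(X>.2)\&(Z<.02)\&(Y>.15)\&(X<.7)/; s/(X>.35)&(X<.52)&(Y>.11)&(Y<.25)/(X>.5)\&(X<.68)\&(Y>.11)\&(Y<.25)/;s/(X>.4)&(X<.65)&(Y>.25)&(Y<.42)/(X>.55)\&(X<.85)\&(Y>.25)\&(Y<.45)/;s/(X>.3)&(X<.52)&(Z>.055)/(X>.45)\&(X<.68)\&(Z>.055)/;s/(X>.2)&(X<.4)&(Z>.08)/(X>.3)\&(X<.55)\&(Z>.08)/' m.py; python3 m.py
```

```text
cup [0.421 0.183 0.026]
mat [0.496 0.321 0.008]
tape [0.63  0.161 0.049]
bottle [0.671 0.293 0.173]
carton [ 0.582 -0.252  0.005]
canister [ 0.425 -0.36   0.13 ]
guard [ 0.45  -0.046  0.157]
top mat 1213 c [499.1 325. ] size [105.  103.2] ang 89.8 zmed [0.003 0.006 0.009]
top hopper rim 552 c [582.5 -64. ] size [138.2 120.4] ang 85.5 zmed [0.181 0.191 0.193]
top guard 532 c [485.7 -44.9] size [119.5  73.6] ang 86.4 zmed [0.154 0.157 0.16 ]
top treadle 412 c [469.6 -43.3] size [69.1 68.4] ang 85.8 zmed [0.067 0.074 0.083]
top cup all 269 c [424.6 174.1] size [65.3 67.3] ang 62.4 zmed [0.063 0.084 0.088]
top cup rim 179 c [424.6 174.1] size [65.3 67.3] ang 62.4 zmed [0.08  0.085 0.088]
top grips 114 c [425.  173.3] size [24.4 67.6] ang 17.8 zmed [0.049 0.082 0.088]
  grip 54 [0.4345 0.143  0.075 ] top 0.088
  grip 60 [0.4164 0.2007 0.0742] top 0.087
top tape 396 c [592.3 163.6] size [88.9 86.5] ang 45.3 zmed [0.04  0.049 0.051]
top bottle 868 c [672.8 294.4] size [54.6 64.2] ang 52.1 zmed [0.043 0.115 0.171]
top carton rim 365 c [ 572.9 -197.4] size [184.2 141.5] ang 84.7 zmed [0.057 0
[... 426 characters left out ...]
 0.075 0.082]
scene cup all 571 c [424.1 176.2] size [67.8 66. ] ang 69.7 zmed [0.062 0.077 0.086]
scene cup rim 266 c [423.9 175.8] size [67.1 66. ] ang 68.5 zmed [0.079 0.084 0.087]
scene grips 192 c [424.5 176.4] size [28.  67.7] ang 18.5 zmed [0.038 0.075 0.086]
  grip 86 [0.4376 0.1496 0.0706] top 0.086
  grip 106 [0.4199 0.2075 0.0673] top 0.086
scene tape 713 c [592.4 165.5] size [88.8 88.9] ang 89.5 zmed [0.037 0.047 0.05 ]
scene bottle 1513 c [678.6 303.5] size [55.6 63.4] ang 41.3 zmed [0.085 0.121 0.171]
scene carton rim 293 c [ 572.  -192.1] size [192.7 140.2] ang 85.8 zmed [0.056 0.064 0.073]
scene canister 314 c [ 425.8 -384. ] size [56.8 60. ] ang 31.4 zmed [0.083 0.1   0.139]
```

```bash
cat >> h.py <<'E'
import json,os
def rot(yaz,tilt):
    """tool y at azimuth yaz(deg); z tilted by tilt(deg) from down towards azimuth yaz-90"""
    a=np.radians(yaz);b=np.radians(tilt)
    Y=np.array([np.cos(a),np.sin(a),0]);U=np.array([np.sin(a),-np.cos(a),0])
    z=-np.cos(b)*np.array([0,0,1])+np.sin(b)*U
    return np.stack([np.cross(Y,z),Y,z],1)
def plan(p,R,s=None,cur=None):
    """moves units from the current pose to the pose p,R"""
    if cur is None:
        s=s or read_state();cur=(s["position"],Ro.from_quat(s["tool_rot"]).as_matrix())
    d=cur[1].T@(np.array(p)-cur[0])/.03;a=np.degrees(Ro.from_matrix(cur[1].T@R).as_rotvec())/6
    print(dict(zip(("dx","dy","dz","ax","ay","az"),np.round(np.r_[d,a],2).tolist())))
def log():
    s=read_state();q=np.r_[s["joint_positions"],s["position"],s["tool_rot"]]
    open("log.txt","a").write(" ".join(map(str,q))+"\n")
    R=Ro.from_quat(s["tool_rot"]).as_matrix()
    print("t",round(float(s["time"]),2),"p",np.round(s["position"],4),"z",np.round(R[:,2],3),"y",np.round(R[:,1],3),"q",np.round(s["joint_positions"],2),"F",np.round(s["contact_force"],1),"w",round(float(s["width"]),3),"g",round(float(s["grip_force"]),1))
E
python3 -c "
from h import *
log();plan([.40,.0,.30],rot(107.8,-10))"
```

```text
t 0.1 p [ 0.1242 -0.5354  0.2525] z [-0.     0.002 -1.   ] y [-0.226  0.974  0.002] q [-1.06  0.26  0.11 -0.   -1.42 -0.28] F [-0.7 -0.2  0.7] w 0.999 g 0.0
{'dx': -12.99, 'dy': 15.31, 'dz': -1.56, 'ax': 0.09, 'ay': 1.67, 'az': -0.79}
```

Emit:
play_rows --moves '[{"dx": -6.5,"dy": 7.6,"dz": -1.5,"ax": 0,"ay": 1.67,"az": -0.4},{"dx": -6.5,"dy": 7.6,"dz": -1.5,"ax": 0,"ay": 1.67,"az": -0.4},{"dx": -6.5,"dy": 7.6,"dz": -1.5,"ax": 0,"ay": 1.67,"az": -0.4},{"dx": -6.5,"dy": 7.6,"dz": -1.5,"ax": 0,"ay": 1.67,"az": -0.4},{"dx": -6.5,"dy": 7.6,"dz": -1.5,"ax": 0,"ay": 1.67,"az": -0.4}]'

```text
$.moves[0]: bad value
```

```bash
python3 -c "
from h import *
log();plan([.45,.10,.32],rot(107.8,-35))"
```

```text
t 0.1 p [ 0.1242 -0.5354  0.2525] z [-0.     0.002 -1.   ] y [-0.226  0.974  0.002] q [-1.06  0.26  0.11 -0.   -1.42 -0.28] F [-0.7 -0.2  0.7] w 0.999 g 0.0
{'dx': -15.36, 'dy': 18.18, 'dz': -2.22, 'ax': 0.26, 'ay': 5.83, 'az': -0.76}
```

Emit:
play_rows --moves '[{"dx": -1.3,"dy": 1.5,"dz": -0.3,"ax": 0,"ay": 0.4,"az": -0.1,"hand": 0},{"dx": -2.6,"dy": 3,"dz": -0.6,"ax": 0,"ay": 0.8,"az": -0.2,"hand": 0},{"dx": -3.9,"dy": 4.5,"dz": -0.9,"ax": 0,"ay": 1.2,"az": -0.3,"hand": 0},{"dx": -5.2,"dy": 6,"dz": -1.2,"ax": 0,"ay": 1.6,"az": -0.4,"hand": 0},{"dx": -6.5,"dy": 7.5,"dz": -1.5,"ax": 0,"ay": 2,"az": -0.5,"hand": 0}]'

```text
time: 0.72
position: [0.2635, -0.2707, 0.2984]
tool_rot: [-0.139, 0.985, -0.012, -0.104]
contact_force: [0.8, -0.1, -0.4]
width: 1.002
grip_force: 0.0
```

```bash
python3 -c "
from h import *
log();plan([.45,.10,.32],rot(107.8,-35))"
```

```text
t 0.72 p [ 0.2635 -0.2707  0.2984] z [-0.202 -0.053 -0.978] y [-0.276  0.961  0.005] q [-0.27 -0.02 -0.16  0.11 -1.62 -1.02] F [ 0.8 -0.1 -0.4] w 1.002 g 0.0
{'dx': -9.04, 'dy': 10.16, 'dz': -2.61, 'ax': 0.16, 'ay': 3.82, 'az': -0.25}
```

Emit:
play_rows --moves '[{"dx": -1.8,"dy": 2,"dz": -0.5,"ax": 0,"ay": 0.8,"az": 0,"hand": 0},{"dx": -3.6,"dy": 4,"dz": -1,"ax": 0,"ay": 1.6,"az": 0,"hand": 0},{"dx": -5.4,"dy": 6,"dz": -1.5,"ax": 0,"ay": 2.4,"az": -0.1,"hand": 0},{"dx": -7.2,"dy": 8,"dz": -2,"ax": 0.1,"ay": 3.2,"az": -0.2,"hand": 0},{"dx": -9,"dy": 10,"dz": -2.6,"ax": 0.2,"ay": 3.8,"az": -0.25,"hand": 0}]'

```text
time: 1.35
position: [0.4056, 0.0076, 0.3134]
tool_rot: [-0.148, 0.942, -0.049, -0.297]
contact_force: [0.6, -0.2, 0.2]
width: 1.001
grip_force: 0.0
```

```bash
cat > fit.py <<'E'
from h import *
from scipy.optimize import least_squares
D=np.loadtxt("log.txt",ndmin=2)
def rx(a):return Ro.from_euler("x",a).as_matrix()
ry=lambda a:Ro.from_euler("y",a).as_matrix(); rz=lambda a:Ro.from_euler("z",a).as_matrix()
def fk(q,P):
    a1,d1,L2,a3,L4,L6=P
    R=rz(q[0]);p=R@[a1,0,d1]
    R=R@ry(q[1]);p=p+R@[0,0,L2]
    R=R@ry(-q[2]);p=p+R@[L4,0,a3]
    R=R@rx(s4*q[3])@ry(-q[4]);p=p+R@[L6,0,0]
    R=R@rx(s6*q[5])
    # tool: z = forward x; y at q6=0 radially inward when down
    return p,R@M
s4=s6=1
M=np.stack([[0,-1,0],[0,0,1],[1,0,0]],1).astype(float)
M=np.stack([np.cross([0,0,1],[1,0,0]),[0,0,1],[1,0,0]],1).astype(float)
def best():
    global s4,s6,M
    out=[]
    for a in(1,-1):
        for b in(1,-1):
            for c in (0,1,2,3):
                s4,s6=a,b;m=M
                Mk=rx(c*np.pi/2)@np.stack([[0,1,0],[0,0,1],[1,0,0]],1)
                M=Mk
                e=max(np.linalg.norm(Ro.from_matrix(fk(r[:6],[0]*6)[1].T@Ro.from_quat(r[9:13]).as_matrix()).as_rotvec()) for r in D)
                out.append((e,a,b,c,Mk))
    e,s4,s6,c,M=min(out,key=lambda o:o[0]);return e
def load():
    e=best()
    pr=np.array([0,.35,.3,0,.35,.2])
    f=lambda P:np.r_[np.concatenate([fk(r[:6],P)[0]-r[6:9] for r in D]),(P-pr)*1e-3]
    s=least_squares(f,pr)
    return s.x,e,np.abs(f(s.x)[:-6]).max()
if __name__=="__main__":
    P,e,r=load();print(np.round(P,4),"rot err",round(e,4),"pos err",round(r,4),s4,s6)
E
python3 -c "
from h import *
log()";python3 fit.py
```

```text
t 1.35 p [0.4056 0.0076 0.3134] z [-0.545 -0.18  -0.819] y [-0.308  0.951 -0.004] q [ 0.38  0.35  0.25 -0.04 -2.08 -1.65] F [ 0.6 -0.2  0.2] w 1.001 g 0.0
[ 3.2937  9.9796  0.4836 -9.4023 -1.5095  1.1081] rot err 0.0 pos err 0.168 -1 -1
```

```bash
sed -i 's/a1,d1,L2,a3,L4,L6=P/a1,d1,L2,a3,L4,L6,b=P/; s/R@\[a1,0,d1\]/R@[a1,b,d1]/; s/\[0\]\*6)/[0]*7)/; s/0,.35,.2\])/0,.35,.2,-.15])/; s/\[:-6\]/[:-7]/' fit.py; python3 fit.py
```

```text
[-0.0312 -0.4166  0.5228  0.5232  0.3541  0.2973 -0.1549] rot err 0.0 pos err 0.0123 -1 -1
```

```bash
python3 -c "
from h import *
R=rot(107.8,-50);g=np.array([.4245,.175,.058]);print(g-.163*R[:,2]);plan(g-.163*R[:,2]+[0,0,.03],R)"
```

```text
[0.54338787 0.21317072 0.16277438]
{'dx': -7.6, 'dy': 5.12, 'dz': -0.44, 'ax': -0.04, 'ay': 2.5, 'az': -0.01}
```

Emit:
play_rows --moves '[{"dx": -1.6,"dy": 1.1,"dz": -0.1,"ax": 0,"ay": 0.6,"az": 0,"hand": 0},{"dx": -3.2,"dy": 2.2,"dz": -0.2,"ax": 0,"ay": 1.2,"az": 0,"hand": 0},{"dx": -4.8,"dy": 3.3,"dz": -0.3,"ax": 0,"ay": 1.8,"az": 0,"hand": 0},{"dx": -6.2,"dy": 4.2,"dz": -0.4,"ax": 0,"ay": 2.3,"az": 0,"hand": 0},{"dx": -7.6,"dy": 5.1,"dz": -0.4,"ax": 0,"ay": 2.5,"az": 0,"hand": 0}]'

```text
time: 1.98
position: [0.5435, 0.2115, 0.1907]
tool_rot: [-0.14, 0.895, -0.067, -0.417]
contact_force: [1.3, 1.5, 0.2]
width: 0.996
grip_force: 0.0
```

```bash
python3 -c "
from h import *
log()";python3 fit.py; cat log.txt | cut -c1-400 | wc -l
```

```text
t 1.98 p [0.5435 0.2115 0.1907] z [-0.728 -0.238 -0.643] y [-0.307  0.952 -0.004] q [ 0.53  0.97  0.98 -0.25 -2.43 -1.91] F [1.3 1.5 0.2] w 0.996 g 0.0
[ 0.2632  0.1169  0.5259 -0.0047  0.1355  0.3422 -0.1533] rot err 0.0 pos err 0.0134 -1 -1
5
```

```bash
python3 -c "
from h import *
R=rot(107.8,-50);g=np.array([.4245,.175,.058]);plan(g-.103*R[:,2],R);plan(g-.003*R[:,2],R)"
```

```text
{'dx': -0.72, 'dy': 0.07, 'dz': 2.59, 'ax': -0.03, 'ay': -0.0, 'az': -0.02}
{'dx': -0.72, 'dy': 0.08, 'dz': 5.92, 'ax': -0.03, 'ay': -0.0, 'az': -0.02}
```

Emit:
play_rows --moves '[{"dx": -0.72,"dy": 0.05,"dz": 1.2,"ax": 0,"ay": 0,"az": 0,"hand": 0},{"dx": -0.72,"dy": 0.05,"dz": 2.6,"ax": 0,"ay": 0,"az": 0,"hand": 0},{"dx": -0.72,"dy": 0.05,"dz": 4,"ax": 0,"ay": 0,"az": 0,"hand": 0},{"dx": -0.72,"dy": 0.05,"dz": 5.2,"ax": 0,"ay": 0,"az": 0,"hand": 0},{"dx": -0.72,"dy": 0.05,"dz": 5.9,"ax": 0,"ay": 0,"az": 0,"hand": 0}]'

```text
time: 2.6
position: [0.4254, 0.1735, 0.0612]
tool_rot: [-0.14, 0.896, -0.067, -0.417]
contact_force: [-0.1, -0.4, -0.1]
width: 1.006
grip_force: 0.0
```

```bash
python3 -c "
from h import *
log()
p,d=camera('scene');w=world('scene',d);np.savez('s1.npz',p=p,d=d,w=w);cv2.imwrite('pics/s1.png',cv2.resize(p[190:330,230:450],None,fx=3,fy=3))"
```

```text
t 2.6 p [0.4254 0.1735 0.0612] z [-0.728 -0.237 -0.643] y [-0.307  0.952 -0.004] q [ 0.57  0.8   0.27 -0.21 -1.89 -1.81] F [-0.1 -0.4 -0.1] w 1.006 g 0.0
```

View pics/s1.png

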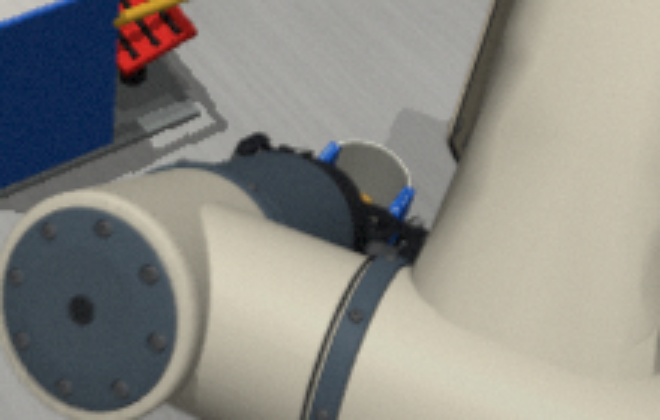

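The crop shows the fingers straddling both blue grips, at (330,155) and (400,205), and no contact force, so I'll close.

Emit:
play_rows --moves '[{"dx": 0,"dy": 0,"dz": 0,"ax": 0,"ay": 0,"az": 0,"hand": 0.3},{"dx": 0,"dy": 0,"dz": 0,"ax": 0,"ay": 0,"az": 0,"hand": 0.6},{"dx": 0,"dy": 0,"dz": 0,"ax": 0,"ay": 0,"az": 0,"hand": 1},{"dx": 0,"dy": 0,"dz": 0,"ax": 0,"ay": 0,"az": 0,"hand": 1},{"dx": 0,"dy": 0,"dz": 0,"ax": 0,"ay": 0,"az": 0,"hand": 1}]' --newtons 50

```text
time: 3.28
position: [0.428, 0.1743, 0.0626]
tool_rot: [-0.14, 0.897, -0.067, -0.415]
contact_force: [3.0, 1.9, 4.4]
width: 0.792
grip_force: 56.6
```

```bash
python3 -c "
from h import *
log()
R=rot(107.8,-50);plan([.4246,.1732,.23],R)"; python3 fit.py
```

```text
t 3.27 p [0.428  0.1743 0.0626] z [-0.725 -0.236 -0.647] y [-0.307  0.952 -0.003] q [ 0.57  0.8   0.28 -0.21 -1.89 -1.81] F [3.  1.9 4.4] w 0.792 g 56.6
{'dx': 4.33, 'dy': -0.02, 'dz': -3.52, 'ax': -0.03, 'ay': 0.05, 'az': -0.01}
[-0.0434  0.16    0.5473 -0.0342  0.4399  0.3458 -0.153 ] rot err 0.0 pos err 0.0283 -1 -1
```

Emit:
play_rows --moves '[{"dx": 0.6,"dy": 0,"dz": -0.5,"ax": 0,"ay": 0,"az": 0,"hand": 1},{"dx": 1.6,"dy": 0,"dz": -1.3,"ax": 0,"ay": 0,"az": 0,"hand": 1},{"dx": 2.7,"dy": 0,"dz": -2.2,"ax": 0,"ay": 0,"az": 0,"hand": 1},{"dx": 3.7,"dy": 0,"dz": -3,"ax": 0,"ay": 0,"az": 0,"hand": 1},{"dx": 4.4,"dy": 0,"dz": -3.5,"ax": 0,"ay": 0,"az": 0,"hand": 1}]'

```text
time: 3.9
position: [0.4224, 0.1733, 0.232]
tool_rot: [-0.14, 0.897, -0.066, -0.415]
contact_force: [0.0, 0.8, -2.5]
width: 0.796
grip_force: 56.4
```

```bash
cat > fit2.py <<'E'
import fit
from fit import *
import sys
def fk(q,P):
    v0,v1,v2,v3,v5=np.reshape(P,(5,3))
    R=rz(q[0]);p=R@v0
    R=R@ry(q[1]);p=p+R@v1
    R=R@ry(-q[2]);p=p+R@v2
    R=R@rx(fit.s4*q[3]);p=p+R@v3
    R=R@ry(-q[4]);p=p+R@v5
    return p,R@rx(fit.s6*q[5])@fit.M
def load():
    fit.best()
    pr=np.array([0,0,.35, 0,-.1,.35, .4,0,0, 0,0,0, .3,0,0]);W=np.ones(15)*1e-3;W[9:12]=1e-1;W[[13,14]]=1e-1
    f=lambda P:np.r_[np.concatenate([fk(r[:6],P)[0]-r[6:9] for r in D]),(P-pr)*W]
    s=least_squares(f,pr);return s.x,np.abs(f(s.x)[:-15]).max()
if __name__=="__main__":
    P,r=load();print(np.round(P.reshape(5,3),3),r)
E
python3 -c "
from h import *
log()";python3 fit2.py
```

```text
t 3.9 p [0.4224 0.1733 0.232 ] z [-0.725 -0.235 -0.647] y [-0.307  0.952 -0.003] q [ 0.57  0.64  0.46 -0.25 -2.22 -1.89] F [ 0.   0.8 -2.5] w 0.796 g 56.4
[[-0.018  0.016  0.158]
 [ 0.016 -0.084  0.526]
 [ 0.4    0.016 -0.009]
 [-0.    -0.051 -0.004]
 [ 0.338 -0.051  0.004]] 0.003578778425262441
```

```bash
sed -i 's/W\[9:12\]=1e-1;W\[\[13,14\]\]=1e-1/W[:]=1e-4;W[[9,11,13,14]]=1e-1;W[[1,7]]=1e-2;W[[3,0]]=3e-3/; s/0,-.1,.35, .4,0,0, 0,0,0, .3,0,0/0,0,.16, 0,-.05,.52, .4,0,0, 0,-.1,0, .34,0,0/' fit2.py
python3 fit2.py; python3 - <<'E'
from fit2 import *
P,r=load()
lo=np.array([-2.95,-1.21,-1.09,-2.87,-2.94,-3.05]);hi=np.array([2.95,1.97,1.5,1.71,-.07,3.05])
s=read_state();q0=s["joint_positions"]
def ik(p,R,q0=q0):
    def f(q):
        a,B=fk(q,P);return np.r_[(a-p)*5,Ro.from_matrix(B.T@R).as_rotvec()]
    best=None
    for k in range(6):
        st=np.clip(q0+(0 if k==0 else np.random.randn(6)*.4),lo+.01,hi-.01)
        o=least_squares(f,st,bounds=(lo,hi))
        if best is None or o.cost<best.cost:best=o
    return best.x,np.linalg.norm(f(best.x))
for yaz in (86,100,75,110):
  for t in (10,25,40,45,50,55,60):
    R=rot(yaz,t);q,e=ik(np.array([.575,-.06,.27]),R);print(yaz,t,np.round(q,2),round(e,3))
E
```

```text
Traceback (most recent call last):
  File "fit2.py", line 18, in <module>
    P,r=load();print(np.round(P.reshape(5,3),3),r)
        ~~~~^^
  File "fit2.py", line 16, in load
    s=least_squares(f,pr);return s.x,np.abs(f(s.x)[:-15]).max()
  File "fit2.py", line 15, in <lambda>
    f=lambda P:np.r_[np.concatenate([fk(r[:6],P)[0]-r[6:9] for r in D]),(P-pr)*W]
                                     ~~^^^^^^^^^
  File "fit2.py", line 5, in fk
    v0,v1,v2,v3,v5=np.reshape(P,(5,3))
                   ~~~~~~~~~~^^^^^^^^^
ValueError: cannot reshape array of size 18 into shape (5,3)
Traceback (most recent call last):
  File "fit2.py", line 16, in load
    s=least_squares(f,pr);return s.x,np.abs(f(s.x)[:-15]).max()
  File "fit2.py", line 15, in <lambda>
    f=lambda P:np.r_[np.concatenate([fk(r[:6],P)[0]-r[6:9] for r in D]),(P-pr)*W]
                                     ~~^^^^^^^^^
  File "fit2.py", line 5, in fk
    v0,v1,v2,v3,v5=np.reshape(P,(5,3))
                   ~~~~~~~~~~^^^^^^^^^
ValueError: cannot reshape array of size 18 into shape (5,3)
```

Sed left the old prefix of the prior in place; I'll fix that.

```bash
sed -i 's/pr=np.array(.*);W=/pr=np.array([0,0,.16, 0,-.05,.52, .4,0,0, 0,-.1,0, .34,0,0]);W=/' fit2.py
cat > ik.py <<'E'
from fit2 import *
P,r=load()
lo=np.array([-2.95,-1.21,-1.09,-2.87,-2.94,-3.05]);hi=np.array([2.95,1.97,1.5,1.71,-.07,3.05])
def ik(p,R,q0=None):
    q0=read_state()["joint_positions"] if q0 is None else q0
    def f(q):
        a,B=fk(q,P);return np.r_[(a-p)*5,Ro.from_matrix(B.T@R).as_rotvec()]
    best=None;rng=np.random.default_rng(0)
    for k in range(4):
        st=np.clip(q0+(0 if k==0 else rng.normal(size=6)*.4),lo+.01,hi-.01)
        o=least_squares(f,st,bounds=(lo,hi))
        if best is None or o.cost<best.cost-1e-6:best=o
    return best.x,np.linalg.norm(f(best.x))
E
python3 fit2.py; python3 - <<'E' 
from ik import *
for yaz in (86,106,66):
  for t in (10,25,40,50,60):
    R=rot(yaz,t);q,e=ik(np.array([.575,-.06,.27]),R);print(yaz,t,np.round(q,2),round(e,3))
E
```

```text
[[-0.     0.     0.148]
 [ 0.    -0.     0.521]
 [ 0.401  0.    -0.   ]
 [ 0.    -0.154 -0.   ]
 [ 0.34  -0.     0.   ]] 7.446673888633626e-09
86 10 [ 0.19  0.19  0.04  0.05 -1.25 -1.85] 0.0
86 25 [ 0.24  0.03 -0.26  0.17 -0.87 -1.97] 0.0
86 40 [ 0.26 -0.1  -0.63  0.53 -0.42 -2.31] 0.0
86 50 [ 0.03 -0.14 -0.86  1.22 -0.07 -2.85] 0.056
86 60 [-0.06 -0.11 -0.48 -1.24 -0.07 -0.34] 0.166
106 10 [ 0.15  0.2   0.07 -0.02 -1.27 -1.44] 0.0
106 25 [ 0.13  0.06 -0.14 -0.08 -0.95 -1.39] 0.0
106 40 [ 0.09 -0.05 -0.32 -0.21 -0.62 -1.25] 0.0
106 50 [ 0.02 -0.08 -0.37 -0.45 -0.47 -1.  ] 0.0
106 60 [-0.17 -0.08 -0.35 -0.94 -0.48 -0.46] 0.0
66 10 [ 0.23  0.2   0.02  0.11 -1.26 -2.25] 0.0
66 25 [ 0.33  0.05 -0.31  0.37 -0.91 -2.5 ] 0.0
66 40 [ 0.33 -0.06 -0.69  0.91 -0.59 -3.01] 0.0
66 50 [ 0.28 -0.09 -0.75  1.04 -0.5  -3.05] 0.138
66 60 [ 0.23 -0.12 -0.79  1.12 -0.43 -3.05] 0.292
```

```bash
cat > pour.py <<'E'
from ik import *
Y=107.8;a=np.radians(17.8);U=np.array([np.cos(a),np.sin(a),0]);up=np.array([0,0,1.])
def pose(Pd,lip):
    b=np.radians(Pd);c=np.cos(b)*up-np.sin(b)*U;n=-np.sin(b)*up-np.cos(b)*U
    R=rot(Y,Pd-50);g=np.array(lip)-.024*c-.0335*n
    return g-.003*R[:,2],R
E
python3 - <<'E'
from pour import *
lip=[.5965,-.059,.225];q=None;cur=None
for Pd in (35,60,75,85,95,105,112):
    p,R=pose(Pd,np.array(lip)+([0,0,.03] if Pd==35 else 0));q,e=ik(p,R,q);print(Pd,np.round(p,3),np.round(q,2),round(e,3));plan(p,R,cur=cur)
    if Pd in(35,75): cur=(p,R)
E
```

```text
35 [ 0.636 -0.046  0.257] [ 0.19  0.62  0.65  0.03 -1.85 -1.44] 0.0
{'dx': -2.31, 'dy': -9.15, 'dz': -4.0, 'ax': -0.03, 'ay': -5.78, 'az': -0.01}
60 [ 0.632 -0.048  0.245] [ 0.16  0.32  0.17 -0.03 -1.25 -1.41] 0.0
{'dx': 0.05, 'dy': -0.0, 'dz': 0.44, 'ax': 0.0, 'ay': -4.17, 'az': 0.0}
75 [ 0.626 -0.05   0.254] [ 0.12  0.16 -0.05 -0.1  -0.93 -1.34] 0.0
{'dx': 0.34, 'dy': -0.0, 'dz': 0.21, 'ax': 0.0, 'ay': -6.67, 'az': 0.0}
85 [ 0.62  -0.051  0.259] [ 0.1   0.08 -0.18 -0.19 -0.72 -1.25] 0.0
{'dx': 0.1, 'dy': 0.0, 'dz': -0.22, 'ax': 0.0, 'ay': -1.67, 'az': -0.0}
95 [ 0.614 -0.053  0.263] [ 0.05  0.02 -0.27 -0.36 -0.55 -1.07] 0.0
{'dx': 0.23, 'dy': 0.0, 'dz': -0.43, 'ax': -0.0, 'ay': -3.33, 'az': -0.0}
105 [ 0.608 -0.055  0.265] [-0.07 -0.01 -0.29 -0.73 -0.48 -0.67] 0.0
{'dx': 0.4, 'dy': 0.0, 'dz': -0.61, 'ax': -0.0, 'ay': -5.0, 'az': -0.0}
112 [ 0.603 -0.057  0.266] [-0.23 -0.01 -0.29 -1.09 -0.54 -0.28] 0.0
{'dx': 0.53, 'dy': -0.0, 'dz': -0.71, 'ax': 0.0, 'ay': -6.17, 'az': -0.0}
```

Emit:
play_rows --moves '[{"dx": 1.4,"dy": 0,"dz": -1.2,"ax": 0,"ay": 0,"az": 0,"hand": 1},{"dx": 0.8,"dy": -1.8,"dz": -2,"ax": 0,"ay": -1,"az": 0,"hand": 1},{"dx": 0.2,"dy": -3.6,"dz": -2.8,"ax": 0,"ay": -2.2,"az": 0,"hand": 1},{"dx": -0.4,"dy": -5.4,"dz": -3.6,"ax": 0,"ay": -3.4,"az": 0,"hand": 1},{"dx": -0.8,"dy": -7,"dz": -4.2,"ax": 0,"ay": -4.4,"az": 0,"hand": 1}]'

```text
time: 4.53
position: [0.5943, 0.0063, 0.2938]
tool_rot: [-0.152, 0.968, -0.033, -0.199]
contact_force: [-0.1, -0.7, -2.4]
width: 0.793
grip_force: 57.3
```

```bash
python3 - <<'E'
from pour import *
log()
for Pd,dz in ((35,.045),(55,.01),(70,0)):
    p,R=pose(Pd,[.5965,-.059,.225+dz]);plan(p,R)
E
```

```text
t 4.53 p [0.5943 0.0063 0.2938] z [-0.375 -0.124 -0.919] y [-0.307  0.952 -0.003] q [ 0.28  0.63  0.72  0.02 -2.06 -1.54] F [-0.1 -0.7 -2.4] w 0.793 g 57.3
{'dx': -1.02, 'dy': -2.09, 'dz': 0.34, 'ax': -0.03, 'ay': -1.37, 'az': 0.0}
{'dx': -1.19, 'dy': -2.09, 'dz': 1.02, 'ax': -0.03, 'ay': -4.71, 'az': 0.01}
{'dx': -1.02, 'dy': -2.09, 'dz': 1.12, 'ax': -0.03, 'ay': -7.21, 'az': 0.01}
```

Emit:
play_rows --moves '[{"dx": -0.6,"dy": -1.2,"dz": 0.2,"ax": 0,"ay": -0.7,"az": 0,"hand": 1},{"dx": -1,"dy": -2.1,"dz": 0.35,"ax": 0,"ay": -1.4,"az": 0,"hand": 1},{"dx": -1.1,"dy": -2.1,"dz": 0.7,"ax": 0,"ay": -3,"az": 0,"hand": 1},{"dx": -1.2,"dy": -2.1,"dz": 1,"ax": 0,"ay": -4.7,"az": 0,"hand": 1},{"dx": -1.15,"dy": -2.1,"dz": 1.1,"ax": 0,"ay": -5.8,"az": 0,"hand": 1}]'

```text
time: 5.15
position: [0.6285, -0.047, 0.2498]
tool_rot: [-0.154, 0.983, 0.014, 0.1]
contact_force: [0.0, 0.0, -2.3]
width: 0.793
grip_force: 57.3
```

```bash
python3 - <<'E'
from pour import *
log()
p,d=camera("top");cv2.imwrite("pics/t2.png",cv2.resize(p[100:250,180:370],None,fx=3,fy=3))
for Pd in (72,82,92,100,106,112):
    p,R=pose(Pd,[.5965,-.059,.225]);plan(p,R)
E
```

```text
t 5.15 p [ 0.6285 -0.047   0.2498] z [ 0.191  0.059 -0.98 ] y [-0.306  0.952 -0.002] q [ 0.16  0.29  0.14 -0.03 -1.22 -1.41] F [ 0.   0.  -2.3] w 0.793 g 57.3
{'dx': -0.03, 'dy': -0.06, 'dz': -0.08, 'ax': -0.01, 'ay': -1.72, 'az': 0.0}
{'dx': 0.1, 'dy': -0.06, 'dz': -0.29, 'ax': -0.01, 'ay': -3.39, 'az': 0.0}
{'dx': 0.27, 'dy': -0.06, 'dz': -0.46, 'ax': -0.01, 'ay': -5.05, 'az': 0.0}
{'dx': 0.43, 'dy': -0.07, 'dz': -0.58, 'ax': -0.01, 'ay': -6.39, 'az': 0.0}
{'dx': 0.56, 'dy': -0.07, 'dz': -0.66, 'ax': -0.01, 'ay': -7.39, 'az': 0.0}
{'dx': 0.69, 'dy': -0.07, 'dz': -0.72, 'ax': -0.01, 'ay': -8.39, 'az': 0.0}
```

View pics/t2.png

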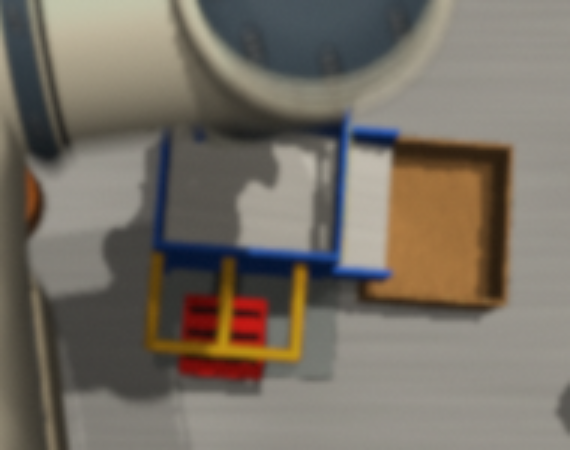

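The crop shows the hopper mouth at (165–345,125–250) still empty. The wrist hides the cup above its far half, which is where I meant it to be. Pouring.

Emit:
play_rows --moves '[{"dx": 0,"dy": 0,"dz": -0.1,"ax": 0,"ay": -1.2,"az": 0,"hand": 1},{"dx": 0.05,"dy": 0,"dz": -0.2,"ax": 0,"ay": -2.2,"az": 0,"hand": 1},{"dx": 0.1,"dy": 0,"dz": -0.3,"ax": 0,"ay": -3.2,"az": 0,"hand": 1},{"dx": 0.2,"dy": 0,"dz": -0.4,"ax": 0,"ay": -4.2,"az": 0,"hand": 1},{"dx": 0.27,"dy": 0,"dz": -0.46,"ax": 0,"ay": -5.05,"az": 0,"hand": 1}]'

```text
time: 5.82
position: [0.6184, -0.0499, 0.2612]
tool_rot: [-0.145, 0.923, 0.054, 0.352]
contact_force: [0.9, -0.1, -1.9]
width: 0.794
grip_force: 57.3
```

```bash
python3 - <<'E'
from pour import *
log()
for Pd in (92,100,106,112):
    p,R=pose(Pd,[.5965,-.059,.225]);plan(p,R)
E
```

```text
t 5.83 p [ 0.6184 -0.0499  0.2612] z [ 0.634  0.203 -0.747] y [-0.307  0.952 -0.002] q [ 0.07  0.04 -0.24 -0.28 -0.59 -1.15] F [ 0.9 -0.1 -1.9] w 0.794 g 57.3
{'dx': 0.07, 'dy': -0.07, 'dz': -0.07, 'ax': -0.01, 'ay': -0.05, 'az': 0.02}
{'dx': 0.14, 'dy': -0.07, 'dz': -0.25, 'ax': -0.01, 'ay': -1.38, 'az': 0.02}
{'dx': 0.21, 'dy': -0.07, 'dz': -0.38, 'ax': -0.0, 'ay': -2.38, 'az': 0.02}
{'dx': 0.3, 'dy': -0.07, 'dz': -0.5, 'ax': -0.0, 'ay': -3.38, 'az': 0.02}
```

Emit:
play_rows --moves '[{"dx": 0.1,"dy": -0.05,"dz": -0.15,"ax": 0,"ay": -0.8,"az": 0,"hand": 1},{"dx": 0.15,"dy": -0.05,"dz": -0.25,"ax": 0,"ay": -1.5,"az": 0,"hand": 1},{"dx": 0.2,"dy": -0.05,"dz": -0.35,"ax": 0,"ay": -2.2,"az": 0,"hand": 1},{"dx": 0.25,"dy": -0.05,"dz": -0.42,"ax": 0,"ay": -2.8,"az": 0,"hand": 1},{"dx": 0.3,"dy": -0.05,"dz": -0.5,"ax": 0,"ay": -3.4,"az": 0,"hand": 1}]'

```text
time: 6.45
position: [0.6038, -0.0557, 0.2668]
tool_rot: [-0.134, 0.846, 0.079, 0.51]
contact_force: [-0.9, -0.8, -3.1]
width: 0.79
grip_force: 57.4
```

Emit:
play_rows --moves '[{"dx": 0,"dy": 0,"dz": 0,"ax": 0,"ay": 0,"az": 0,"hand": 1},{"dx": 0,"dy": 0,"dz": 0,"ax": 0,"ay": 0,"az": 0,"hand": 1},{"dx": 0,"dy": 0,"dz": 0,"ax": 0,"ay": 0,"az": 0,"hand": 1},{"dx": 0,"dy": 0,"dz": 0,"ax": 0,"ay": 0,"az": 0,"hand": 1}]'

```text
time: 6.95
position: [0.6047, -0.0558, 0.2683]
tool_rot: [-0.135, 0.846, 0.079, 0.51]
contact_force: [0.0, -0.3, -1.1]
width: 0.794
grip_force: 57.4
```

```bash
python3 - <<'E'
from pour import *
log()
p,d=camera("top");q,d2=camera("scene")
print(np.c_[[0]].shape)
cv2.imwrite("pics/t3.png",np.hstack([cv2.resize(p[110:230,200:340],None,fx=2.8,fy=2.8),cv2.resize(q[130:250,170:310],None,fx=2.8,fy=2.8)]))
E
```

```text
t 6.95 p [ 0.6047 -0.0558  0.2683] z [ 0.841  0.271 -0.468] y [-0.308  0.951 -0.004] q [-0.23 -0.01 -0.29 -1.08 -0.54 -0.28] F [ 0.  -0.3 -1.1] w 0.794 g 57.4
(1, 1)
```

View pics/t3.png

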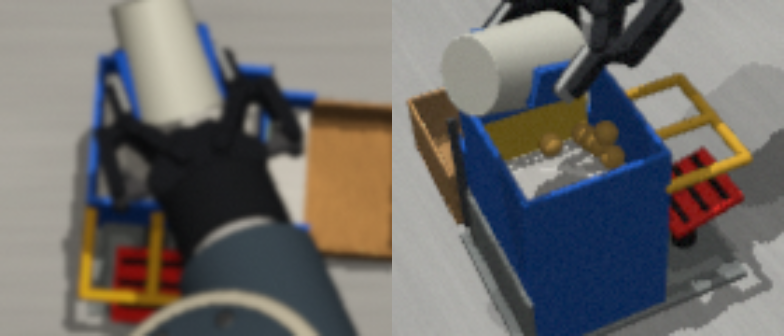

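Scene crop: gold balls lie in the hopper around (545–620,130–165), and the wrist load fell by about 1 N, which is the weight of six pieces. Next I'll plan the placing so the wrist stays away from the bottle.

```bash
python3 - <<'E'
from pour import *
q0=np.array([.57,.8,.3,-.2,-1.9,-1.8])
for yaz in range(-30,181,15):
    R=rot(yaz,-50);g=np.array([.4993,.3257,.0657])
    best=None
    for st in (q0,q0*[1,1,1,1,1,0],q0+[0,0,0,-1,0,0],q0+[0,0,0,1,0,0],q0+[.4,0,0,0,0,1]):
        q,e=ik(g-.003*R[:,2],R,st)
        if e<1e-3: best=q;break
    if best is None: print(yaz,"no");continue
    w=g-.34*R[:,2]; qh,eh=ik(g-.003*R[:,2]+[0,0,.2],R,best)
    # forearm/elbow points
    print(yaz,np.round(best,2),"flange",np.round(w,2),"lift",np.round(qh,2),round(eh,3))
E
```

```text
-30 [ 0.38  0.29 -0.36 -1.27 -0.52 -3.01] flange [0.37 0.1  0.28] lift [ 0.28  0.04 -0.29 -1.26 -0.73 -3.05] 0.28
-15 [ 0.31  0.37 -0.25 -1.16 -0.78 -2.91] flange [0.43 0.07 0.28] lift [ 0.24  0.13 -0.13 -1.11 -1.01 -3.05] 0.21
0 [ 0.28  0.46 -0.11 -1.04 -1.02 -2.83] flange [0.5  0.07 0.28] lift [ 0.25  0.23  0.05 -0.99 -1.25 -3.05] 0.128
15 [ 0.28  0.56  0.05 -0.95 -1.24 -2.75] flange [0.57 0.07 0.28] lift [ 0.29  0.34  0.24 -0.9  -1.48 -3.05] 0.038
30 [ 0.31  0.65  0.22 -0.86 -1.44 -2.68] flange [0.63 0.1  0.28] lift [ 0.31  0.46  0.44 -0.86 -1.71 -2.98] 0.0
45 [ 0.36  0.75  0.38 -0.77 -1.64 -2.59] flange [0.68 0.14 0.28] lift [ 0.35  0.58  0.63 -0.84 -1.93 -2.89] 0.0
60 [ 0.42  0.84  0.55 -0.69 -1.82 -2.5 ] flange [0.72 0.2  0.28] lift [ 0.4   0.69  0.82 -0.81 -2.14 -2.79] 0.0
75 [ 0.49  0.92  0.7  -0.61 -1.98 -2.38] flange [0.75 0.26 0.28] lift [ 0.47  0.8   1.01 -0.78 -2.33 -2.7 ] 0.0
90 [ 0.57  1.    0.81 -0.5  -2.12 -2.24] flange [0.76 0.33 0.28] lift [ 0.54  0.9   1.18 -0.74 -2.52 -2.58] 0.0
105 [ 0.65  1.05  0.88 -0.37 -2.21 -2.06] flange [0.75 0.39 0.28] lift [ 0.63  0.98  1.32 -0.64 -2.67 -2.4 ] 0.0
120 [ 0.74  1.08  0.88 -0.21 -2.23 -1.84] flange [0.72 0.46 0.28] lift [ 0.73  1.04  1.37 -0.4  -2.73 -2.08] 0.0
135 [ 0.82  1.07  0.8  -0.03 -2.17 -1.61] flange [0.68 0.51 0.28] lift [ 0.82  1.03  1.23 -0.06 -2.64 -1.65] 0.0
150 [ 0.9   1.03  0.65  0.12 -2.05 -1.42] flange [0.63 0.55 0.28] lift [ 0.9   0.96  0.98  0.18 -2.46 -1.34] 0.0
165 [ 0.98  0.96  0.46  0.26 -1.9  -1.27] flange [0.57 0.58 0.28] lift [ 0.98  0.86  0.73  0.33 -2.26 -1.14] 0.0
180 [ 1.05  0.88  0.24  0.39 -1.72 -1.16] flange [0.5  0.59 0.28] lift [ 1.05  0.75  0.48  0.45 -2.06 -1.  ] 0.0
```

```bash
python3 - <<'E'
from pour import *
w=[pose(60,[.5965,-.059,.285]),(np.array([.54,.16,.30]),rot(130,-25)),(np.array([.4993,.3257,.16]),rot(150,-50))]
cur=None
for x in w:
    q,e=ik(*x,np.array([.57,.8,.5,-.1,-1.9,-1.5]));print(np.round(x[0],3),np.round(q,2),round(e,4));plan(*x,cur=cur);cur=x
E
```

```text
[ 0.632 -0.048  0.305] [ 0.16  0.31  0.31 -0.03 -1.4  -1.41] 0.0
{'dx': -1.52, 'dy': -0.02, 'dz': 0.26, 'ax': -0.02, 'ay': 8.69, 'az': 0.04}
[0.54 0.16 0.3 ] [ 0.59  0.57  0.6   0.05 -2.04 -1.45] 0.0
{'dx': 0.81, 'dy': 7.53, 'dz': 0.02, 'ax': 0.49, 'ay': 5.76, 'az': -3.73}
[0.499 0.326 0.16 ] [ 0.9   0.96  0.74  0.14 -2.21 -1.39] 0.0
{'dx': -4.25, 'dy': 5.1, 'dz': 3.17, 'ax': 2.05, 'ay': 4.12, 'az': -2.67}
```

Emit:
play_rows --moves '[{"dx": -0.8,"dy": 0,"dz": -0.3,"ax": 0,"ay": 1.5,"az": 0,"hand": 1},{"dx": -1.3,"dy": 0,"dz": -0.3,"ax": 0,"ay": 3.2,"az": 0,"hand": 1},{"dx": -1.5,"dy": 0,"dz": -0.1,"ax": 0,"ay": 5,"az": 0,"hand": 1},{"dx": -1.5,"dy": 0,"dz": 0.1,"ax": 0,"ay": 6.8,"az": 0,"hand": 1},{"dx": -1.5,"dy": 0,"dz": 0.25,"ax": 0,"ay": 8.6,"az": 0,"hand": 1}]'

```text
time: 7.68
position: [0.631, -0.0474, 0.3065]
tool_rot: [-0.155, 0.97, 0.03, 0.184]
contact_force: [1.1, -0.5, -2.6]
width: 0.793
grip_force: 57.4
```

```bash
python3 - <<'E'
from pour import *
log()
w=(np.array([.54,.16,.30]),rot(130,-25));plan(*w)
E
```

```text
t 7.67 p [ 0.631  -0.0474  0.3065] z [ 0.348  0.115 -0.93 ] y [-0.311  0.95   0.001] q [ 0.13  0.19  0.12 -0.07 -1.14 -1.37] F [ 1.1 -0.5 -2.6] w 0.793 g 57.4
{'dx': 0.76, 'dy': 7.52, 'dz': -0.06, 'ax': 0.12, 'ay': 7.66, 'az': -3.74}
```

Emit:
play_rows --moves '[{"dx": 0.1,"dy": 1,"dz": 0,"ax": 0,"ay": 1.5,"az": -0.6,"hand": 1},{"dx": 0.3,"dy": 2.6,"dz": 0,"ax": 0,"ay": 3,"az": -1.3,"hand": 1},{"dx": 0.5,"dy": 4.4,"dz": 0,"ax": 0.1,"ay": 4.5,"az": -2,"hand": 1},{"dx": 0.6,"dy": 6,"dz": 0,"ax": 0.1,"ay": 6,"az": -2.8,"hand": 1},{"dx": 0.75,"dy": 7.5,"dz": 0,"ax": 0.1,"ay": 7.6,"az": -3.7,"hand": 1}]'

```text
time: 8.3
position: [0.5404, 0.1614, 0.2974]
tool_rot: [-0.333, 0.919, -0.071, -0.198]
contact_force: [2.1, 0.2, -2.2]
width: 0.79
grip_force: 57.4
```

```bash
python3 - <<'E'
from pour import *
log()
w=(np.array([.4993,.3257,.16]),rot(150,-49.7));plan(*w)
E
```

```text
t 8.3 p [0.5404 0.1614 0.2974] z [-0.317 -0.263 -0.911] y [-0.641  0.768  0.001] q [ 0.59  0.56  0.59  0.05 -2.02 -1.46] F [ 2.1  0.2 -2.2] w 0.79 g 57.4
{'dx': -4.13, 'dy': 5.08, 'dz': 3.17, 'ax': 2.05, 'ay': 4.19, 'az': -2.7}
```

Emit:
play_rows --moves '[{"dx": -0.6,"dy": 0.9,"dz": 0.2,"ax": 0.3,"ay": 0.9,"az": -0.5,"hand": 1},{"dx": -1.5,"dy": 2,"dz": 0.8,"ax": 0.8,"ay": 1.8,"az": -1.1,"hand": 1},{"dx": -2.4,"dy": 3.1,"dz": 1.6,"ax": 1.2,"ay": 2.7,"az": -1.7,"hand": 1},{"dx": -3.3,"dy": 4.2,"dz": 2.4,"ax": 1.6,"ay": 3.5,"az": -2.2,"hand": 1},{"dx": -4.1,"dy": 5.1,"dz": 3.2,"ax": 2.05,"ay": 4.2,"az": -2.7,"hand": 1}]'

```text
time: 8.93
position: [0.4986, 0.3258, 0.1568]
tool_rot: [-0.454, 0.786, -0.21, -0.364]
contact_force: [0.3, -0.2, -1.5]
width: 0.792
grip_force: 57.5
```

```bash
python3 - <<'E'
from pour import *
log()
p,d=camera("scene");w=world("scene",d);hsv=cv2.cvtColor(p,cv2.COLOR_BGR2HSV)
q,_=camera("top");cv2.imwrite("pics/p4.png",np.hstack([cv2.resize(p[230:384,260:460],None,fx=2,fy=2),cv2.resize(q[110:264,50:250],None,fx=2,fy=2)]))
plan(np.array([.4993,.3257,.0695]),rot(150,-49.7))
E
```

```text
t 8.93 p [0.4986 0.3258 0.1568] z [-0.381 -0.661 -0.646] y [-0.866  0.5   -0.   ] q [ 0.9   0.96  0.73  0.14 -2.2  -1.4 ] F [ 0.3 -0.2 -1.5] w 0.792 g 57.5
{'dx': -2.08, 'dy': -0.15, 'dz': 1.7, 'ax': 0.0, 'ay': -0.12, 'az': 0.06}
```

View pics/p4.png

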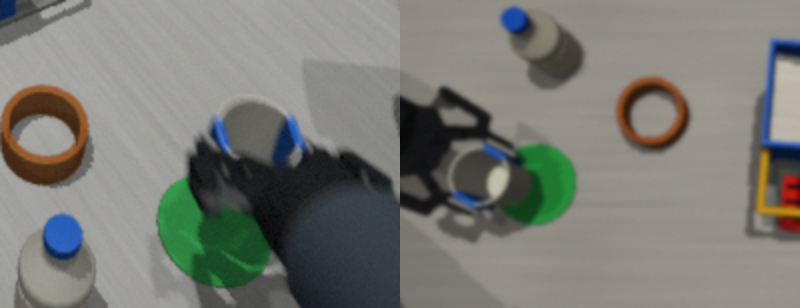

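The left and right crops show the cup empty above the mat, with its rim level, and the bottle and tape clear. Lowering it.

Emit:
play_rows --moves '[{"dx": -0.5,"dy": -0.1,"dz": 0.4,"ax": 0,"ay": 0,"az": 0,"hand": 1},{"dx": -1.1,"dy": -0.15,"dz": 0.9,"ax": 0,"ay": 0,"az": 0,"hand": 1},{"dx": -1.7,"dy": -0.15,"dz": 1.4,"ax": 0,"ay": 0,"az": 0,"hand": 1},{"dx": -2.0,"dy": -0.15,"dz": 1.65,"ax": 0,"ay": 0,"az": 0,"hand": 1},{"dx": -2.1,"dy": -0.15,"dz": 1.72,"ax": 0,"ay": 0,"az": 0,"hand": 1}]'

```text
time: 9.65
position: [0.5042, 0.3222, 0.0776]
tool_rot: [-0.452, 0.787, -0.209, -0.364]
contact_force: [-0.0, -0.0, -1.8]
width: 0.794
grip_force: 57.5
```

Emit:
play_rows --moves '[{"dx": 0,"dy": 0,"dz": 0,"ax": 0,"ay": 0,"az": 0,"hand": 1},{"dx": 0,"dy": 0,"dz": 0,"ax": 0,"ay": 0,"az": 0,"hand": 1}]'

```text
time: 9.9
position: [0.504, 0.323, 0.0783]
tool_rot: [-0.453, 0.787, -0.209, -0.363]
contact_force: [1.5, 0.8, -2.4]
width: 0.792
grip_force: 57.5
```

```bash
python3 - <<'E'
from pour import *
log()
E
```

```text
t 9.9 p [0.504  0.323  0.0783] z [-0.382 -0.658 -0.649] y [-0.865  0.502 -0.001] q [ 0.9   1.01  0.65  0.13 -2.06 -1.41] F [ 1.5  0.8 -2.4] w 0.792 g 57.5
```

```bash
python3 - <<'E'
from pour import *
plan(np.array([.4993,.3257,.068]),rot(150,-49.7))
E
```

```text
{'dx': -0.26, 'dy': 0.18, 'dz': 0.22, 'ax': 0.01, 'ay': 0.02, 'az': -0.02}
```

Emit:
play_rows --moves '[{"dx": -0.1,"dy": 0.15,"dz": 0.1,"ax": 0,"ay": 0,"az": 0,"hand": 1},{"dx": -0.2,"dy": 0.18,"dz": 0.18,"ax": 0,"ay": 0,"az": 0,"hand": 1},{"dx": -0.26,"dy": 0.18,"dz": 0.22,"ax": 0,"ay": 0,"az": 0,"hand": 1},{"dx": -0.26,"dy": 0.18,"dz": 0.22,"ax": 0,"ay": 0,"az": 0,"hand": 1}]'

```text
time: 10.4
position: [0.4987, 0.3256, 0.0677]
tool_rot: [-0.453, 0.786, -0.21, -0.364]
contact_force: [-1.5, 1.4, 3.3]
width: 0.791
grip_force: 57.8
```

```bash
python3 - <<'E'
from pour import *
log()
p,d=camera("scene");w=world("scene",d);X,Y,Z=[w[...,i] for i in range(3)]
hsv=cv2.cvtColor(p,cv2.COLOR_BGR2HSV)
m=(hsv[...,0]>100)&(hsv[...,0]<130)&(hsv[...,1]>120)&(abs(X-.5)<.07)&(abs(Y-.325)<.07)
k,l=cv2.connectedComponents(m.astype(np.uint8))
for i in range(1,k):
    if (l==i).sum()>8: print(np.round(w[l==i].mean(0),3),"top",np.round(np.percentile(w[l==i][:,2],96),3))
plan(np.array([.4993,.3257,.068]),rot(150,-49.7))
E
```

```text
t 10.4 p [0.4987 0.3256 0.0677] z [-0.383 -0.66  -0.647] y [-0.865  0.502 -0.   ] q [ 0.9   1.02  0.63  0.12 -2.04 -1.42] F [-1.5  1.4  3.3] w 0.791 g 57.8
[0.473 0.339 0.075] top 0.092
[0.524 0.308 0.088] top 0.092
{'dx': -0.0, 'dy': -0.01, 'dz': -0.02, 'ax': 0.02, 'ay': -0.0, 'az': -0.02}
```

Emit:
play_rows --moves '[{"dx": 0,"dy": 0,"dz": 0,"ax": 0,"ay": 0,"az": 0,"hand": 0.15},{"dx": 0,"dy": 0,"dz": 0,"ax": 0,"ay": 0,"az": 0,"hand": 0},{"dx": 0,"dy": 0,"dz": 0,"ax": 0,"ay": 0,"az": 0,"hand": 0},{"dx": 0,"dy": 0,"dz": 0,"ax": 0,"ay": 0,"az": 0,"hand": 0}]'

```text
time: 10.95
position: [0.499, 0.3254, 0.067]
tool_rot: [-0.453, 0.787, -0.21, -0.364]
contact_force: [0.2, 0.8, -0.4]
width: 1.003
grip_force: 0.0
```

```bash
python3 - <<'E'
from pour import *
log()
E
```

```text
t 10.95 p [0.499  0.3254 0.067 ] z [-0.383 -0.659 -0.647] y [-0.865  0.502 -0.   ] q [ 0.9   1.02  0.63  0.12 -2.04 -1.42] F [ 0.2  0.8 -0.4] w 1.003 g 0.0
```

Emit:
play_rows --moves '[{"dx": 0,"dy": 0,"dz": -0.5,"ax": 0,"ay": 0,"az": 0,"hand": 0},{"dx": 0,"dy": 0,"dz": -1.5,"ax": 0,"ay": 0,"az": 0,"hand": 0},{"dx": 0,"dy": 0,"dz": -3,"ax": 0,"ay": 0,"az": 0,"hand": 0},{"dx": 0,"dy": 0,"dz": -4.5,"ax": 0,"ay": 0,"az": 0,"hand": 0},{"dx": 0,"dy": 0,"dz": -5.5,"ax": 0,"ay": 0,"az": 0,"hand": 0}]'

```text
time: 11.58
position: [0.5287, 0.4016, 0.1601]
tool_rot: [-0.456, 0.787, -0.212, -0.356]
contact_force: [-0.3, -0.3, 17.9]
width: 1.0
grip_force: 0.0
```

```bash
python3 - <<'E'
from pour import *
log()
p,d=camera("top");q,d2=camera("scene")
cv2.imwrite("pics/t5.png",np.hstack([cv2.resize(p[110:250,80:290],None,fx=1.9,fy=2),cv2.resize(q[130:384,170:420],None,fx=1.5,fy=1.102)]))
a=cv2.imread("pics/t5.png");print(a.shape)
np.savez("top2.npz",p=p,w=world("top",d));np.savez("scene2.npz",p=q,w=world("scene",d2))
for yaz in (85.8,265.8-360):
 for t in (35,40,45):
  for tip in ([.40,-.037,.17],[.458,-.041,.085],[.452,-.041,.035]):
    R=rot(yaz,t if yaz>0 else -t);o=[ik(np.array(tip)-.022*R[:,2],R,np.array(s)) for s in ([.1,-.1,-.6,.3,-.6,-2.],[.1,.3,-.6,-1.,-.6,-.5],[.1,.3,-.6,.1,-.6,1.2],[.1,0,-.6,1.,-.6,0])]
    q,e=min(o,key=lambda k:k[1]);print(yaz,t,tip,np.round(q,2),round(e,3))
E
```

```text
t 11.57 p [0.5287 0.4016 0.1601] z [-0.367 -0.659 -0.656] y [-0.87   0.494 -0.009] q [ 0.93  1.31  1.5   0.19 -2.6  -1.33] F [-0.3 -0.3 17.9] w 1.0 g 0.0
(280, 774, 3)
85.8 35 [0.4, -0.037, 0.17] [ 0.55 -0.46 -1.07  0.69 -0.56 -2.71] 0.0
85.8 35 [0.458, -0.041, 0.085] [ 0.21 -0.12 -1.09  0.89 -0.14 -2.7 ] 0.098
85.8 35 [0.452, -0.041, 0.035] [ 0.2  -0.03 -1.09  0.76 -0.07 -2.56] 0.183
85.8 40 [0.4, -0.037, 0.17] [ 0.52 -0.48 -1.09  0.72 -0.51 -2.72] 0.064
85.8 40 [0.458, -0.041, 0.085] [ 0.19 -0.14 -1.09  0.8  -0.09 -2.59] 0.175
85.8 40 [0.452, -0.041, 0.035] [-0.16  0.03 -0.74 -1.6  -0.07  0.09] 0.116
85.8 45 [0.4, -0.037, 0.17] [ 0.49 -0.5  -1.09  0.7  -0.47 -2.66] 0.143
85.8 45 [0.458, -0.041, 0.085] [-0.14 -0.08 -0.75 -1.55 -0.07  0.02] 0.136
85.8 45 [0.452, -0.041, 0.035] [-0.17  0.01 -0.75 -1.63 -0.07  0.13] 0.034
-94.19999999999999 35 [0.4, -0.037, 0.17] [ 0.55 -0.46 -1.07  0.69 -0.56  0.43] 0.0
-94.19999999999999 35 [0.458, -0.041, 0.085] [ 0.21 -0.12 -1.09  0.89 -0.14  0.44] 0.098
-94.19999999999999 35 [0.452, -0.041, 0.035] [ 0.2  -0.03 -1.09  0.76 -0.07  0.58] 0.183
-94.19999999999999 40 [0.4, -0.037, 0.17] [ 0.52 -0.48 -1.09  0.72 -0.51  0.42] 0.064
-94.19999999999999 40 [0.458, -0.041, 0.085] [ 0.19 -0.14 -1.09  0.8  -0.09  0.56] 0.175
-94.19999999999999 40 [0.452, -0.041, 0.035] [-0.16  0.03 -0.74 -1.6  -0.07 -3.05] 0.116
-94.19999999999999 45 [0.4, -0.037, 0.17] [ 0.49 -0.5  -1.09  0.7  -0.47  0.48] 0.143
-94.19999999999999 45 [0.458, -0.041, 0.085] [-0.16 -0.08 -0.75 -1.61 -0.07 -3.05] 0.136
-94.19999999999999 45 [0.452, -0.041, 0.035] [-0.17  0.01 -0.75 -1.63 -0.07 -3.02] 0.034
```

View pics/t5.png

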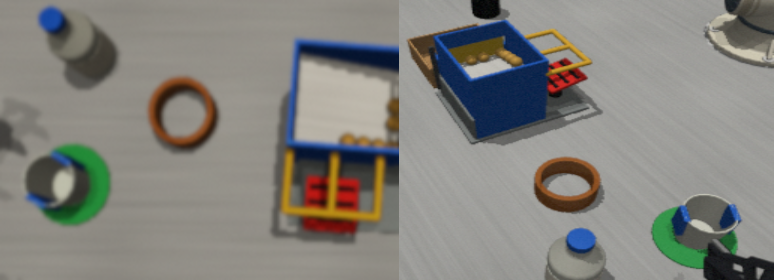

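The crops show the cup upright at the mat's centre and gold balls waiting in the hopper by the gate. The last reading has joint 3 at its limit and 18 N on the wrist, so I'll back off from there first while searching for a press pose with azimuth and roll left free.

```bash
python3 - <<'E'
from pour import *
print(read_state()["joint_positions"], read_state()["contact_force"])
D_=[]
for az in range(-60,75,15):
  for t in (35,40,45):
    res=[]
    a=np.radians(az);b=np.radians(t);z=np.array([np.sin(b)*np.cos(a),np.sin(b)*np.sin(a),-np.cos(b)])
    for tip in (np.array([.458,-.041,.085])-.08*z,np.array([.458,-.041,.085]),np.array([.452,-.041,.033])):
        best=(9,None)
        for s in ([.1,-.1,-.6,.3,-.6,0],[.1,.3,-.6,-1.,-.6,-.5],[.1,.3,-.3,.1,-1.2,0],[-.3,.3,0,-1.,-1,0]):
            f=lambda q:np.r_[(fk(q,P)[0]-(tip-.022*z))*5,fk(q,P)[1][:,2]-z,(q-s)*1e-4]
            o=least_squares(f,s,bounds=(lo+.03,hi-.03));e=np.linalg.norm(o.fun[:6])
            if e<best[0]-1e-3: best=(e,o.x)
        res.append(best)
    print(az,t,[round(r[0],3) for r in res],np.round(res[1][1],2),np.round(res[2][1],2))
w=(np.array([.5287,.40,.21]),rot(150,-30));q,e=ik(*w);print(np.round(q,2),e);plan(*w)
E
```

```text
[ 0.93356384  1.3115584   1.49750569  0.19095959 -2.597246   -1.33285062] [-0.58169332  0.40418325 -1.26076755]
-60 35 [np.float64(0.0), np.float64(0.0), np.float64(0.0)] [ 0.64  0.12 -0.92  0.88 -0.84  0.  ] [ 0.58  0.2  -1.02  1.07 -0.71  0.  ]
-60 40 [np.float64(0.0), np.float64(0.0), np.float64(0.0)] [ 0.67  0.14 -0.97  0.98 -0.87  0.  ] [ 0.61  0.23 -1.06  1.18 -0.77  0.  ]
-60 45 [np.float64(0.0), np.float64(0.0), np.float64(0.024)] [ 0.7   0.18 -1.01  1.07 -0.92  0.  ] [ 0.65  0.28 -1.06  1.2  -0.84  0.  ]
-45 35 [np.float64(0.0), np.float64(0.001), np.float64(0.089)] [ 0.53  0.02 -1.06  1.13 -0.66  0.  ] [ 0.5   0.13 -1.06  1.17 -0.61  0.  ]
-45 40 [np.float64(0.0), np.float64(0.054), np.float64(0.138)] [ 0.58  0.05 -1.06  1.16 -0.73  0.  ] [ 0.55  0.17 -1.06  1.2  -0.69  0.  ]
-45 45 [np.float64(0.016), np.float64(0.104), np.float64(0.182)] [ 0.62  0.09 -1.06  1.18 -0.81  0.  ] [ 0.6   0.22 -1.06  1.22 -0.77  0.  ]
-30 35 [np.float64(0.0), np.float64(0.087), np.float64(0.182)] [ 0.44 -0.04 -1.06  1.1  -0.52  0.  ] [ 0.4   0.07 -1.06  1.13 -0.47  0.  ]
-30 40 [np.float64(0.07
[... 2145 characters left out ...]
1 -0.47 -0.94 -0.81  0.  ]
45 45 [np.float64(0.0), np.float64(0.0), np.float64(0.0)] [-0.42  0.14 -0.43 -0.96 -0.94  0.  ] [-0.46  0.25 -0.47 -1.05 -0.89  0.  ]
60 35 [np.float64(0.0), np.float64(0.0), np.float64(0.0)] [-0.27  0.18 -0.31 -0.7  -1.03  0.  ] [-0.29  0.26 -0.37 -0.76 -0.94  0.  ]
60 40 [np.float64(0.0), np.float64(0.0), np.float64(0.0)] [-0.36  0.22 -0.3  -0.8  -1.08  0.  ] [-0.38  0.3  -0.35 -0.85 -1.    0.  ]
60 45 [np.float64(0.0), np.float64(0.0), np.float64(0.0)] [-0.44  0.25 -0.29 -0.89 -1.14  0.  ] [-0.46  0.34 -0.34 -0.94 -1.07  0.  ]
[ 0.92  0.9   0.95  0.08 -2.14 -1.42] 1.1505500054199303e-12
{'dx': 1.28, 'dy': -0.07, 'dz': -1.03, 'ax': -0.12, 'ay': -3.14, 'az': 0.01}
```

```bash
cat > press.py <<'E'
from pour import *
ys=np.radians(-4.2);sx=np.array([np.cos(ys),np.sin(ys),0]);sy=np.array([-np.sin(ys),np.cos(ys),0])
bc=np.array([.449,-.0435,.152])+.005*sx   # front bar centre
bar=np.array([bc+u*sy for u in np.linspace(-.055,.055,23)])
def Rp(az,t,roll=0): return rot(az+90,t)
def clear(tip,R):
    c=9
    for hx,hy,z0,z1 in((.038,.0425,-.14,-.073),(.014,.035,-.073,-.03),(.011,.02,-.03,0)):
        l=(bar-tip)@R; d=np.maximum(np.abs(l-[0,0,(z0+z1)/2])-[hx,hy,(z1-z0)/2],0);c=min(c,np.linalg.norm(d,axis=1).min()-.005)
    return c
def iks(tip,R,starts=([.1,-.1,-.6,-.5,-.6,-1.2],[-.2,0,-.6,-.8,-.6,-1.],[0,0,-.7,-1.2,-.3,-.5])):
    o=[ik(tip-.022*R[:,2],R,np.array(s)) for s in starts];return min(o,key=lambda k:k[1])
E
python3 - <<'E'
from press import *
for az in (10,15,20,25,30):
  for t in (40,45,50,55):
    R=Rp(az,t);tc=np.array([.455,-.041,.083]);ts=np.array([.450,-.041,.036])
    c=[clear(x,R) for x in (tc-.08*R[:,2],tc-.04*R[:,2],tc-.02*R[:,2],tc,(tc+ts)/2,ts)]
    e=[iks(x,R) for x in (tc-.08*R[:,2],tc,ts)]
    print(az,t,np.round(np.array(c)*1000,0),[round(float(k[1]),3) for k in e],np.round(e[1][0],2),np.round(e[2][0],2))
E
```

```text
10 40 [31. 20. 18.  8.  9. 26.] [0.004, 0.053, 0.023] [ 0.24 -0.12 -0.92 -0.15 -0.07 -1.47] [ 0.13  0.   -0.81 -0.71 -0.07 -0.84]
10 45 [37. 26. 23. 11. 16. 34.] [0.051, 0.03, 0.0] [ 0.15 -0.11 -0.83 -0.63 -0.07 -0.92] [-0.18  0.02 -0.71 -1.25 -0.26 -0.08]
10 50 [43. 31. 27. 16. 22. 41.] [0.049, 0.0, 0.0] [-0.18 -0.09 -0.71 -1.2  -0.29 -0.15] [-0.48  0.07 -0.75 -1.59 -0.49  0.48]
10 55 [49. 37. 32. 21. 29. 48.] [0.0, 0.0, 0.0] [-0.49 -0.03 -0.74 -1.54 -0.53  0.39] [-0.7   0.17 -0.82 -1.77 -0.69  0.85]
15 40 [28. 16. 15.  5.  6. 23.] [0.0, 0.0, 0.0] [ 0.23 -0.12 -0.89 -0.22 -0.1  -1.32] [ 0.01  0.01 -0.73 -0.84 -0.22 -0.55]
15 45 [34. 22. 20.  8. 13. 31.] [0.0, 0.0, 0.0] [-0.02 -0.09 -0.72 -0.84 -0.27 -0.55] [-0.27  0.04 -0.69 -1.25 -0.39  0.05]
15 50 [40. 28. 25. 12. 19. 38.] [0.0, 0.0, 0.0] [-0.31 -0.05 -0.68 -1.23 -0.45  0.02] [-0.5   0.1  -0.72 -1.5  -0.56  0.47]
15 55 [46. 33. 29. 16. 26. 45.] [0.0, 0.0, 0.0] [-0.53  0.   -0.71 -1.47 -0.63  0.4 ] [-0.69  0.19 -0.77 -1.66 -0.73  0.8 ]
20 40 [25. 12. 12.  2.  3. 19.] [0.0, 0.0, 0.0] [ 0.01 -0.07 -0.69 -0.66 -0.36 -0.68] [-0.13  0.0
[... 690 characters left out ...]
0.0] [-0.44  0.03 -0.61 -1.2  -0.68  0.19] [-0.54  0.16 -0.65 -1.36 -0.71  0.49]
25 55 [39. 26. 24.  8. 19. 39.] [0.0, 0.0, 0.0] [-0.59  0.08 -0.63 -1.35 -0.8   0.45] [-0.68  0.24 -0.68 -1.48 -0.83  0.73]
30 40 [19.  5.  5. -4. -3. 11.] [0.0, 0.0, 0.0] [-0.2  -0.   -0.56 -0.82 -0.62 -0.26] [-0.27  0.1  -0.59 -0.98 -0.58 -0.02]
30 45 [24. 11. 11. -2.  3. 20.] [0.0, 0.0, 0.0] [-0.34  0.03 -0.56 -1.01 -0.69  0.01] [-0.42  0.14 -0.59 -1.16 -0.67  0.26]
30 50 [29. 16. 16.  0.  9. 28.] [0.0, 0.0, 0.0] [-0.48  0.07 -0.57 -1.17 -0.78  0.25] [-0.56  0.19 -0.61 -1.3  -0.78  0.5 ]
30 55 [35. 22. 21.  3. 16. 36.] [0.0, 0.0, 0.0] [-0.61  0.12 -0.59 -1.3  -0.88  0.47] [-0.68  0.26 -0.63 -1.4  -0.89  0.71]
```

Emit:
play_rows --moves '[{"dx": 0.6,"dy": 0,"dz": -0.5,"ax": 0,"ay": -1,"az": 0,"hand": 0.2},{"dx": 1.3,"dy": 0,"dz": -1,"ax": 0,"ay": -2,"az": 0,"hand": 0.5},{"dx": 2,"dy": 0,"dz": -1.6,"ax": 0,"ay": -3.1,"az": 0,"hand": 1},{"dx": 2.6,"dy": 0,"dz": -2,"ax": 0,"ay": -4,"az": 0,"hand": 1},{"dx": 3,"dy": 0,"dz": -2.2,"ax": 0,"ay": -5,"az": 0,"hand": 1}]'

```text
time: 12.3
position: [0.5237, 0.3941, 0.2752]
tool_rot: [-0.496, 0.854, -0.083, -0.134]
contact_force: [-0.4, 0.9, 0.4]
width: 0.001
grip_force: 0.0
```

```bash
python3 - <<'E'
from press import *
log()
R=Rp(15,50);tc=np.array([.455,-.041,.083]);w=[(np.array([.40,.17,.34]),rot(125,5)),(np.array([.34,-.06,.26]),rot(108,35)),(tc-.102*R[:,2],R)]
cur=None;q=None
for x in w:
    q,e=ik(*x,q);print(np.round(x[0],3),np.round(q,2),round(e,4));plan(*x,cur=cur);cur=x
E
```

```text
t 12.3 p [0.5237 0.3941 0.2752] z [-0.145 -0.275 -0.95 ] y [-0.87   0.494 -0.01 ] q [ 0.91  0.71  0.83  0.06 -2.   -1.41] F [-0.4  0.9  0.4] w 0.001 g 0.0
[0.4  0.17 0.34] [ 0.78 -0.05 -0.03  0.01 -1.51 -1.74] 0.0
{'dx': 8.78, 'dy': -0.13, 'dz': 0.6, 'ax': -0.58, 'ay': -3.77, 'az': 4.22}
[ 0.34 -0.06  0.26] [ 0.25 -0.56 -0.67 -0.05 -0.86 -1.48] 0.0
{'dx': 6.25, 'dy': -5.13, 'dz': 2.13, 'ax': 0.98, 'ay': -4.96, 'az': 2.69}
[ 0.38  -0.061  0.149] [-0.2  -0.32 -0.75 -0.86 -0.47 -0.45] 0.0
{'dx': 1.11, 'dy': -0.45, 'dz': 3.75, 'ax': 0.34, 'ay': -2.5, 'az': 0.37}
```

Emit:
play_rows --moves '[{"dx": 1.6,"dy": 0,"dz": -0.8,"ax": -0.1,"ay": -0.8,"az": 0.8,"hand": 1},{"dx": 3.4,"dy": 0,"dz": -0.4,"ax": -0.2,"ay": -1.6,"az": 1.7,"hand": 1},{"dx": 5.2,"dy": 0,"dz": 0,"ax": -0.3,"ay": -2.4,"az": 2.6,"hand": 1},{"dx": 7,"dy": 0,"dz": 0.3,"ax": -0.5,"ay": -3.1,"az": 3.4,"hand": 1},{"dx": 8.8,"dy": 0,"dz": 0.6,"ax": -0.6,"ay": -3.8,"az": 4.2,"hand": 1}]'

```text
time: 12.92
position: [0.3956, 0.1698, 0.3415]
tool_rot: [-0.3, 0.953, 0.014, 0.042]
contact_force: [-0.1, 0.8, 1.5]
width: -0.002
grip_force: 0.0
```

```bash
python3 - <<'E'
from press import *
log();plan(np.array([.34,-.06,.26]),rot(108,35))
E
```

```text
t 12.93 p [0.3956 0.1698 0.3415] z [ 0.072  0.052 -0.996] y [-0.573  0.82   0.001] q [ 0.78 -0.06 -0.03  0.01 -1.51 -1.75] F [-0.1  0.8  1.5] w -0.002 g 0.0
{'dx': 6.13, 'dy': -5.22, 'dz': 2.17, 'ax': 0.99, 'ay': -4.95, 'az': 2.68}
```

Emit:
play_rows --moves '[{"dx": 1.2,"dy": -1,"dz": 0.3,"ax": 0.2,"ay": -1,"az": 0.5,"hand": 1},{"dx": 2.4,"dy": -2,"dz": 0.7,"ax": 0.4,"ay": -2,"az": 1,"hand": 1},{"dx": 3.7,"dy": -3.1,"dz": 1.2,"ax": 0.6,"ay": -3,"az": 1.6,"hand": 1},{"dx": 4.9,"dy": -4.2,"dz": 1.7,"ax": 0.8,"ay": -4,"az": 2.2,"hand": 1},{"dx": 6.1,"dy": -5.2,"dz": 2.15,"ax": 1,"ay": -4.9,"az": 2.7,"hand": 1}]'

```text
time: 13.55
position: [0.3404, -0.0587, 0.2614]
tool_rot: [-0.151, 0.942, 0.045, 0.296]
contact_force: [0.9, -1.6, -0.6]
width: -0.002
grip_force: 0.0
```

```bash
python3 - <<'E'
from press import *
log();R=Rp(15,50);tc=np.array([.455,-.041,.083]);plan(tc-.102*R[:,2],R)
E
```

```text
t 13.55 p [ 0.3404 -0.0587  0.2614] z [ 0.545  0.174 -0.821] y [-0.311  0.951 -0.005] q [ 0.26 -0.57 -0.67 -0.03 -0.86 -1.5 ] F [ 0.9 -1.6 -0.6] w -0.002 g 0.0
{'dx': 1.15, 'dy': -0.47, 'dz': 3.78, 'ax': 0.31, 'ay': -2.52, 'az': 0.41}
```

Emit:
play_rows --moves '[{"dx": 0.3,"dy": -0.1,"dz": 0.6,"ax": 0.1,"ay": -0.6,"az": 0.1,"hand": 1},{"dx": 0.6,"dy": -0.2,"dz": 1.4,"ax": 0.15,"ay": -1.2,"az": 0.2,"hand": 1},{"dx": 0.9,"dy": -0.35,"dz": 2.3,"ax": 0.2,"ay": -1.8,"az": 0.3,"hand": 1},{"dx": 1.1,"dy": -0.45,"dz": 3.1,"ax": 0.3,"ay": -2.3,"az": 0.4,"hand": 1},{"dx": 1.15,"dy": -0.47,"dz": 3.7,"ax": 0.3,"ay": -2.5,"az": 0.4,"hand": 1}]'

```text
time: 14.18
position: [0.3782, -0.0601, 0.1505]
tool_rot: [-0.116, 0.9, 0.054, 0.416]
contact_force: [1.3, -0.2, 0.4]
width: 0.003
grip_force: 0.0
```

```bash
python3 - <<'E'
from press import *
log();R=Rp(15,50);tc=np.array([.455,-.041,.092]);plan(tc-.052*R[:,2],R);plan(tc-.022*R[:,2],R)
p,d=camera("scene");cv2.imwrite("pics/s6.png",cv2.resize(p[110:250,180:400],None,fx=3,fy=3))
E
```

```text
t 14.18 p [ 0.3782 -0.0601  0.1505] z [ 0.737  0.194 -0.648] y [-0.254  0.967 -0.   ] q [ 0.24 -0.44 -1.05 -0.16 -0.1  -1.4 ] F [ 1.3 -0.2  0.4] w 0.003 g 0.0
{'dx': -0.21, 'dy': -0.04, 'dz': 1.54, 'ax': -0.03, 'ay': -0.07, 'az': -0.03}
{'dx': -0.22, 'dy': -0.04, 'dz': 2.54, 'ax': -0.03, 'ay': -0.07, 'az': -0.03}
```

View pics/s6.png

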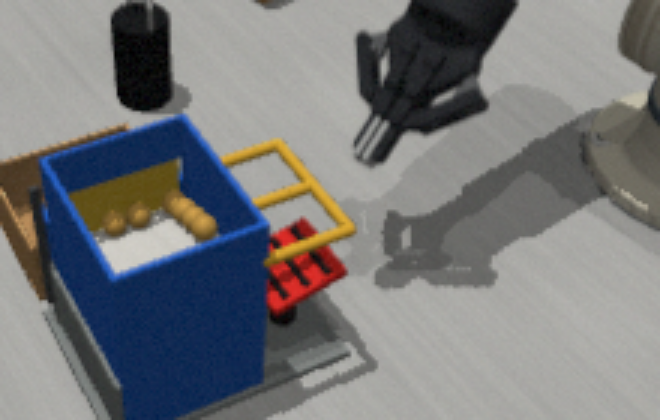

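The crop shows the balls by the gate at (110–215,200–225), the closed fingers at (370,155) in front of the guard, and the treadle up. The arm is on an elbow branch close to its limits, so I'll check whether the path continues from there.

```bash
python3 - <<'E'
from press import *
q0=read_state()["joint_positions"];s=read_state();p0=s["position"];R0=Ro.from_quat(s["tool_rot"]).as_matrix()
def local(p,R,q):
    f=lambda q:np.r_[(fk(q,P)[0]-p)*5,Ro.from_matrix(fk(q,P)[1].T@R).as_rotvec()]
    o=least_squares(f,q,bounds=(lo,hi));return o.x,np.linalg.norm(o.fun)
def run(az,t,xs=.455):
    print(az,t);q=q0.copy();Rt=Rp(az,t);dR=Ro.from_matrix(R0.T@Rt).as_rotvec()
    tips=[np.array([xs,-.041,.092])-.08*Rt[:,2],np.array([xs,-.041,.092]),np.array([xs-.005,-.041,.036])]
    pp,RR=p0,R0
    for i,tip in enumerate(tips):
        pt=tip-.022*Rt[:,2];dr=Ro.from_matrix(RR.T@Rt).as_rotvec()
        for k in np.linspace(0,1,11)[1:]:
            q,e=local(pp+k*(pt-pp),RR@Ro.from_rotvec(k*dr).as_matrix(),q)
            if e>2e-3: print("  fail",i,round(k,1),round(e,3),np.round(q,2));break
        print(" ",i,np.round(q,2),round(e,4));pp,RR=pt,Rt
for a in ((15,50),(20,50),(25,50),(15,42),(22,45),(30,50)): run(*a)
E
```

```text
15 50
  fail 0 0.5 0.002 [ 0.25 -0.45 -1.07 -0.09 -0.08 -1.48]
  0 [ 0.25 -0.45 -1.07 -0.09 -0.08 -1.48] 0.0024
  fail 1 0.1 0.006 [ 0.24 -0.42 -1.05 -0.13 -0.07 -1.43]
  1 [ 0.24 -0.42 -1.05 -0.13 -0.07 -1.43] 0.0062
  2 [-0.5   0.1  -0.72 -1.5  -0.56  0.47] 0.0
20 50
  fail 0 0.1 0.008 [ 0.25 -0.44 -1.08 -0.08 -0.07 -1.48]
  0 [ 0.25 -0.44 -1.08 -0.08 -0.07 -1.48] 0.0076
  fail 1 0.1 0.079 [ 0.24 -0.42 -1.06 -0.1  -0.07 -1.41]
  1 [ 0.24 -0.42 -1.06 -0.1  -0.07 -1.41] 0.0795
  2 [-0.53  0.13 -0.68 -1.42 -0.64  0.48] 0.0
25 50
  fail 0 0.1 0.015 [ 0.25 -0.44 -1.08 -0.08 -0.07 -1.47]
  0 [ 0.25 -0.44 -1.08 -0.08 -0.07 -1.47] 0.015
  1 [-0.42  0.   -0.6  -1.17 -0.68  0.14] 0.0
  2 [-0.54  0.16 -0.65 -1.36 -0.71  0.49] 0.0
15 42
  0 [ 0.24 -0.41 -0.93 -0.05 -0.32 -1.51] 0.0
  1 [ 0.2  -0.14 -0.86 -0.33 -0.12 -1.2 ] 0.0
  2 [-0.11  0.02 -0.7  -1.03 -0.29 -0.28] 0.0
22 45
  fail 0 0.1 0.01 [ 0.24 -0.44 -1.06 -0.11 -0.1  -1.44]
  0 [ 0.24 -0.44 -1.06 -0.11 -0.1  -1.44] 0.0096
  1 [-0.2  -0.06 -0.62 -0.94 -0.5  -0.25] 0.0
  2 [-0.36  0.09 -0.64 -1.21 -0.53  0.16] 0.0
30 50
  fail 0 0.1 0.022 [ 0.25 -0.44 -1.08 -0.08 -0.07 -1.47]
  0 [ 0.25 -0.44 -1.08 -0.08 -0.07 -1.47] 0.0224
  1 [-0.47  0.04 -0.56 -1.15 -0.78  0.21] 0.0
  2 [-0.56  0.19 -0.61 -1.3  -0.78  0.5 ] 0.0
```

```bash
cat > path.py <<'E'
from press import *
def local(p,R,q):
    f=lambda q:np.r_[(fk(q,P)[0]-p)*5,Ro.from_matrix(fk(q,P)[1].T@R).as_rotvec()]
    o=least_squares(f,q,bounds=(lo,hi));return o.x,np.linalg.norm(o.fun)
def path(W):
    s=read_state();q=s["joint_positions"];pp=s["position"];RR=Ro.from_quat(s["tool_rot"]).as_matrix();cur=None;m=0
    for pt,Rt in W:
        dr=Ro.from_matrix(RR.T@Rt).as_rotvec();bad=0;m=0
        for k in np.linspace(0,1,21)[1:]:
            q1,e=local(pp+k*(pt-pp),RR@Ro.from_rotvec(k*dr).as_matrix(),q);bad=max(bad,e);m=max(m,np.abs(q1-q).max());q=q1
        print(np.round(pt,3),np.round(q,2),"err",round(bad,4),"maxstep",round(m,3),"clr",round(1000*clear(pt+.022*Rt[:,2],Rt)));plan(pt,Rt,cur=(pp,RR));pp,RR=pt,Rt
def tipw(tip,az,t): R=Rp(az,t);return np.array(tip)-.022*R[:,2],R
E
python3 - <<'E'
from path import *
c=np.array([.455,-.041,.092])
for az1,t1 in ((35,30),(45,35),(50,40)):
  for azf,tf in ((15,50),(20,48)):
    print("--",az1,t1,azf,tf)
    R=Rp(azf,tf)
    path([(np.array([.37,-.06,.2]),Rp(az1,t1)),tipw(c-.09*R[:,2],azf,tf),tipw(c,azf,tf),tipw([.450,-.041,.036],azf,tf)])
E
```

```text
-- 35 30 15 50
[ 0.37 -0.06  0.2 ] [-0.06 -0.26 -0.51 -0.4  -0.94 -0.72] err 0.0083 maxstep 0.674 clr 59
{'dx': -1.17, 'dy': 0.05, 'dz': -1.31, 'ax': -2.15, 'ay': 3.2, 'az': -2.61}
[ 0.372 -0.063  0.164] [-0.11 -0.39 -0.78 -0.72 -0.44 -0.65] err 0.0 maxstep 0.038 clr 46
{'dx': 0.6, 'dy': -0.13, 'dz': 1.04, 'ax': 2.15, 'ay': -3.3, 'az': 2.57}
[ 0.439 -0.045  0.106] [-0.27 -0.08 -0.68 -1.17 -0.43 -0.07] err 0.0 maxstep 0.032 clr 17
{'dx': -0.0, 'dy': -0.0, 'dz': 3.0, 'ax': 0.0, 'ay': 0.0, 'az': 0.0}
[ 0.434 -0.045  0.05 ] [-0.5   0.1  -0.72 -1.5  -0.56  0.47] err 0.0 maxstep 0.029 clr 38
{'dx': 1.53, 'dy': 0.04, 'dz': 1.08, 'ax': 0.0, 'ay': 0.0, 'az': 0.0}
-- 35 30 20 48
[ 0.37 -0.06  0.2 ] [-0.06 -0.26 -0.51 -0.4  -0.94 -0.72] err 0.0083 maxstep 0.674 clr 59
{'dx': -1.17, 'dy': 0.05, 'dz': -1.31, 'ax': -2.15, 'ay': 3.2, 'az': -2.61}
[ 0.377 -0.069  0.167] [-0.33 -0.29 -0.66 -0.84 -0.67 -0.36] err 0.0 maxstep 0.038 clr 41
{'dx': 0.55, 'dy': -0.39, 'dz': 0.96, 'ax': 1.58, 'ay': -2.98, 'az': 1.95}
[ 0.44  -0.047  0.107] [-0.28 -0.06 -0.64 -1.09 -0.52 -0.09] err 0.0 maxstep 0.017 clr 12
{
[... 2180 characters left out ...]
1.08, 'ax': 0.0, 'ay': 0.0, 'az': 0.0}
-- 50 40 20 48
[ 0.37 -0.06  0.2 ] [-0.42 -0.11 -0.38 -0.73 -1.19 -0.04] err 0.0184 maxstep 0.995 clr 60
{'dx': -1.17, 'dy': 0.05, 'dz': -1.31, 'ax': -4.12, 'ay': 1.52, 'az': -4.18}
[ 0.377 -0.069  0.167] [-0.33 -0.29 -0.66 -0.84 -0.67 -0.36] err 0.0 maxstep 0.037 clr 41
{'dx': 0.78, 'dy': -0.38, 'dz': 0.78, 'ax': 3.48, 'ay': -1.3, 'az': 3.6}
[ 0.44  -0.047  0.107] [-0.28 -0.06 -0.64 -1.09 -0.52 -0.09] err 0.0 maxstep 0.017 clr 12
{'dx': 0.0, 'dy': 0.0, 'dz': 3.0, 'ax': 0.0, 'ay': 0.0, 'az': 0.0}
[ 0.435 -0.047  0.051] [-0.45  0.1  -0.67 -1.35 -0.58  0.35] err 0.0 maxstep 0.022 clr 32
{'dx': 1.49, 'dy': 0.06, 'dz': 1.13, 'ax': 0.0, 'ay': 0.0, 'az': 0.0}
```

```bash
python3 - <<'E'
from path import *
c=np.array([.455,-.041,.092]);R=Rp(20,50)
path([(np.array([.36,-.06,.22]),Rp(16,28)),(np.array([.37,-.06,.21]),Rp(38,32)),tipw(c-.07*R[:,2],20,50),tipw(c,20,50),tipw([.450,-.041,.036],20,50)])
E
```

```text
[ 0.36 -0.06  0.22] [ 0.26 -0.43 -0.68 -0.01 -0.83 -1.55] err 0.0001 maxstep 0.162 clr 81
{'dx': -1.47, 'dy': 0.14, 'dz': -1.99, 'ax': -0.12, 'ay': 3.57, 'az': -0.16}
[ 0.37 -0.06  0.21] [-0.14 -0.25 -0.46 -0.47 -1.   -0.58] err 0.0 maxstep 0.053 clr 65
{'dx': -0.13, 'dy': -0.09, 'dz': 0.44, 'ax': -1.83, 'ay': -0.66, 'az': -3.18}
[ 0.389 -0.065  0.151] [-0.4  -0.22 -0.66 -0.99 -0.68 -0.16] err 0.0 maxstep 0.045 clr 29
{'dx': 0.71, 'dy': -0.52, 'dz': 1.87, 'ax': 1.98, 'ay': -2.98, 'az': 2.27}
[ 0.439 -0.047  0.106] [-0.36 -0.04 -0.64 -1.18 -0.57  0.05] err 0.0 maxstep 0.013 clr 13
{'dx': 0.0, 'dy': -0.0, 'dz': 2.33, 'ax': 0.0, 'ay': 0.0, 'az': 0.0}
[ 0.434 -0.047  0.05 ] [-0.53  0.13 -0.68 -1.42 -0.64  0.48] err 0.0 maxstep 0.021 clr 35
{'dx': 1.53, 'dy': 0.06, 'dz': 1.08, 'ax': 0.0, 'ay': 0.0, 'az': 0.0}
```

Continuous path found; I'll run it.

Emit:
play_rows --moves '[{"dx": -0.3,"dy": 0,"dz": -0.5,"ax": 0,"ay": 0.7,"az": 0,"hand": 1},{"dx": -0.6,"dy": 0.05,"dz": -1,"ax": 0,"ay": 1.4,"az": -0.1,"hand": 1},{"dx": -1,"dy": 0.1,"dz": -1.5,"ax": -0.1,"ay": 2.3,"az": -0.1,"hand": 1},{"dx": -1.3,"dy": 0.1,"dz": -1.8,"ax": -0.1,"ay": 3,"az": -0.15,"hand": 1},{"dx": -1.5,"dy": 0.15,"dz": -2,"ax": -0.1,"ay": 3.6,"az": -0.15,"hand": 1}]'

```text
time: 14.85
position: [0.3613, -0.0589, 0.2259]
tool_rot: [-0.136, 0.961, 0.032, 0.239]
contact_force: [-0.2, -0.4, -0.6]
width: -0.001
grip_force: 0.0
```

Emit:
play_rows --moves '[{"dx": 0,"dy": 0,"dz": 0.1,"ax": -0.4,"ay": -0.1,"az": -0.6,"hand": 1},{"dx": -0.05,"dy": 0,"dz": 0.2,"ax": -0.8,"ay": -0.3,"az": -1.3,"hand": 1},{"dx": -0.1,"dy": -0.05,"dz": 0.3,"ax": -1.2,"ay": -0.4,"az": -2,"hand": 1},{"dx": -0.1,"dy": -0.1,"dz": 0.4,"ax": -1.6,"ay": -0.6,"az": -2.7,"hand": 1},{"dx": -0.1,"dy": -0.1,"dz": 0.4,"ax": -1.8,"ay": -0.7,"az": -3.2,"hand": 1}]'

```text
time: 15.48
position: [0.3702, -0.0599, 0.2155]
tool_rot: [-0.315, 0.908, 0.087, 0.262]
contact_force: [-0.1, -1.1, -0.6]
width: 0.001
grip_force: 0.0
```

```bash
python3 - <<'E'
from path import *
log()
c=np.array([.455,-.041,.092]);R=Rp(20,50)
path([tipw(c-.07*R[:,2],20,50),tipw(c,20,50),tipw([.450,-.041,.036],20,50)])
E
```

```text
t 15.47 p [ 0.3702 -0.0599  0.2155] z [ 0.422  0.323 -0.847] y [-0.618  0.786 -0.008] q [-0.13 -0.25 -0.46 -0.46 -1.   -0.59] F [-0.1 -1.1 -0.6] w 0.001 g 0.0
[ 0.389 -0.065  0.151] [-0.4  -0.22 -0.66 -0.99 -0.68 -0.16] err 0.0 maxstep 0.046 clr 29
{'dx': 0.82, 'dy': -0.5, 'dz': 2.02, 'ax': 1.94, 'ay': -2.95, 'az': 2.34}
[ 0.439 -0.047  0.106] [-0.36 -0.04 -0.64 -1.18 -0.57  0.05] err 0.0 maxstep 0.013 clr 13
{'dx': 0.0, 'dy': -0.0, 'dz': 2.33, 'ax': 0.0, 'ay': 0.0, 'az': 0.0}
[ 0.434 -0.047  0.05 ] [-0.53  0.13 -0.68 -1.42 -0.64  0.48] err 0.0 maxstep 0.021 clr 35
{'dx': 1.53, 'dy': 0.06, 'dz': 1.08, 'ax': 0.0, 'ay': 0.0, 'az': 0.0}
```

Right branch. On to the pre-press pose.

Emit:
play_rows --moves '[{"dx": 0.1,"dy": -0.1,"dz": 0.3,"ax": 0.4,"ay": -0.6,"az": 0.5,"hand": 1},{"dx": 0.3,"dy": -0.2,"dz": 0.7,"ax": 0.8,"ay": -1.2,"az": 1,"hand": 1},{"dx": 0.5,"dy": -0.3,"dz": 1.2,"ax": 1.2,"ay": -1.8,"az": 1.5,"hand": 1},{"dx": 0.7,"dy": -0.4,"dz": 1.7,"ax": 1.6,"ay": -2.4,"az": 1.9,"hand": 1},{"dx": 0.82,"dy": -0.5,"dz": 2,"ax": 1.95,"ay": -2.95,"az": 2.35,"hand": 1}]'

```text
time: 16.1
position: [0.3883, -0.0647, 0.1514]
tool_rot: [-0.156, 0.892, 0.072, 0.417]
contact_force: [-1.4, -0.4, 0.3]
width: -0.003
grip_force: 0.0
```

```bash
python3 - <<'E'
from path import *
log()
c=np.array([.455,-.041,.092])
path([tipw(c,20,50)])
E
```

```text
t 16.1 p [ 0.3883 -0.0647  0.1514] z [ 0.722  0.259 -0.642] y [-0.339  0.941 -0.002] q [-0.4  -0.23 -0.66 -0.99 -0.67 -0.17] F [-1.4 -0.4  0.3] w -0.003 g 0.0
[ 0.439 -0.047  0.106] [-0.36 -0.04 -0.64 -1.18 -0.57  0.05] err 0.0 maxstep 0.013 clr 13
{'dx': 0.0, 'dy': -0.01, 'dz': 2.35, 'ax': -0.04, 'ay': 0.01, 'az': -0.01}
```

Emit:
play_rows --moves '[{"dx": 0,"dy": 0,"dz": 0.6,"ax": 0,"ay": 0,"az": 0,"hand": 1},{"dx": 0,"dy": 0,"dz": 1.2,"ax": 0,"ay": 0,"az": 0,"hand": 1},{"dx": 0,"dy": 0,"dz": 1.8,"ax": 0,"ay": 0,"az": 0,"hand": 1},{"dx": 0,"dy": 0,"dz": 2.35,"ax": 0,"ay": 0,"az": 0,"hand": 1}]'

```text
time: 16.6
position: [0.4399, -0.0467, 0.1063]
tool_rot: [-0.157, 0.893, 0.072, 0.417]
contact_force: [0.0, -0.3, 0.4]
width: -0.0
grip_force: 0.0
```

```bash
python3 - <<'E'
from path import *
log()
p,d=camera("scene");cv2.imwrite("pics/s7.png",cv2.resize(p[130:240,200:360],None,fx=4,fy=4))
path([tipw([.450,-.041,.040],20,50)])
E
```

```text
t 16.6 p [ 0.4399 -0.0467  0.1063] z [ 0.721  0.259 -0.643] y [-0.34   0.94  -0.002] q [-0.36 -0.04 -0.64 -1.18 -0.56  0.05] F [ 0.  -0.3  0.4] w -0.0 g 0.0
[ 0.434 -0.047  0.054] [-0.52  0.11 -0.68 -1.41 -0.63  0.45] err 0.0 maxstep 0.02 clr 32
{'dx': 1.43, 'dy': 0.06, 'dz': 0.94, 'ax': -0.02, 'ay': -0.01, 'az': -0.01}
```

View pics/s7.png

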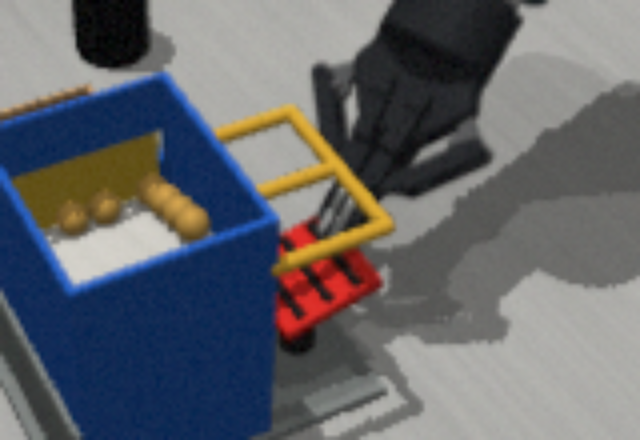

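The crop shows the closed fingertips at (325,230) just over the red pad, under and in front of the yellow bar, and clear of it. Pressing.

Emit:
play_rows --moves '[{"dx": 0.3,"dy": 0,"dz": 0.2,"ax": 0,"ay": 0,"az": 0,"hand": 1},{"dx": 0.6,"dy": 0,"dz": 0.4,"ax": 0,"ay": 0,"az": 0,"hand": 1},{"dx": 0.9,"dy": 0.05,"dz": 0.6,"ax": 0,"ay": 0,"az": 0,"hand": 1},{"dx": 1.2,"dy": 0.05,"dz": 0.8,"ax": 0,"ay": 0,"az": 0,"hand": 1},{"dx": 1.43,"dy": 0.05,"dz": 0.95,"ax": 0,"ay": 0,"az": 0,"hand": 1}]'

```text
time: 17.27
position: [0.4342, -0.0472, 0.0562]
tool_rot: [-0.157, 0.892, 0.073, 0.418]
contact_force: [-1.3, 2.6, 9.6]
width: -0.002
grip_force: 4.2
```

```bash
python3 - <<'E'
from path import *
log()
s=read_state();R=Ro.from_quat(s["tool_rot"]).as_matrix();t=s["position"]+.022*R[:,2];print("tip",np.round(t,4),"corners",np.round(t[2]+.011*R[2,0]*np.array([1,-1]),4))
E
```

```text
t 17.27 p [ 0.4342 -0.0472  0.0562] z [ 0.722  0.261 -0.64 ] y [-0.341  0.94  -0.002] q [-0.52  0.11 -0.68 -1.41 -0.63  0.44] F [-1.3  2.6  9.6] w -0.002 g 4.2
tip [ 0.4501 -0.0414  0.0421] corners [0.0337 0.0506]
```

Emit:
play_rows --moves '[{"dx": 0.1,"dy": 0,"dz": 0.08,"ax": 0,"ay": 0,"az": 0,"hand": 1},{"dx": 0.2,"dy": 0,"dz": 0.17,"ax": 0,"ay": 0,"az": 0,"hand": 1},{"dx": 0.2,"dy": 0,"dz": 0.17,"ax": 0,"ay": 0,"az": 0,"hand": 1},{"dx": 0.2,"dy": 0,"dz": 0.17,"ax": 0,"ay": 0,"az": 0,"hand": 1},{"dx": 0.2,"dy": 0,"dz": 0.17,"ax": 0,"ay": 0,"az": 0,"hand": 1}]'

```text
time: 17.9
position: [0.4345, -0.0469, 0.0512]
tool_rot: [-0.159, 0.891, 0.072, 0.42]
contact_force: [-27.2, -3.8, 44.5]
width: 0.0
grip_force: 22.4
```

```bash
python3 - <<'E'
from path import *
log()
s=read_state();R=Ro.from_quat(s["tool_rot"]).as_matrix();t=s["position"]+.022*R[:,2];print("tip",np.round(t,4),"corners",np.round(t[2]+.011*R[2,0]*np.array([1,-1]),4))
p,d=camera("scene");q,_=camera("top");cv2.imwrite("pics/s8.png",np.hstack([cv2.resize(p[130:240,160:300],(400,314)),cv2.resize(q[120:230,220:360],(400,314))]))
E
```

```text
t 17.9 p [ 0.4345 -0.0469  0.0512] z [ 0.725  0.262 -0.637] y [-0.344  0.939 -0.005] q [-0.54  0.13 -0.68 -1.44 -0.65  0.5 ] F [-27.2  -3.8  44.5] w 0.0 g 22.4
tip [ 0.4505 -0.0412  0.0372] corners [0.0288 0.0457]
```

View pics/s8.png

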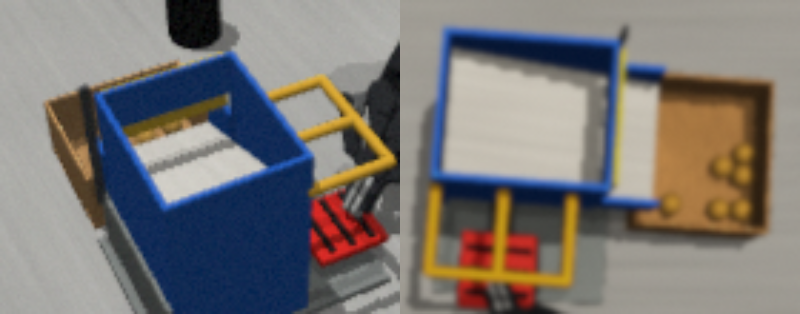

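The top crop shows six balls in the carton, at (720,167), (743,153), (742,175), (720,210), (742,210) and (670,205), with an empty hopper. 44 N says the treadle is on its stop. I'll hold briefly with less force, then retreat.

Emit:
play_rows --moves '[{"dx": -0.07,"dy": 0,"dz": -0.06,"ax": 0,"ay": 0,"az": 0,"hand": 1},{"dx": -0.07,"dy": 0,"dz": -0.06,"ax": 0,"ay": 0,"az": 0,"hand": 1},{"dx": -0.07,"dy": 0,"dz": -0.06,"ax": 0,"ay": 0,"az": 0,"hand": 1},{"dx": -0.07,"dy": 0,"dz": -0.06,"ax": 0,"ay": 0,"az": 0,"hand": 1},{"dx": -0.07,"dy": 0,"dz": -0.06,"ax": 0,"ay": 0,"az": 0,"hand": 1}]'

```text
time: 18.62
position: [0.4344, -0.047, 0.0525]
tool_rot: [-0.158, 0.891, 0.072, 0.419]
contact_force: [-11.9, -0.2, 22.7]
width: -0.003
grip_force: 11.5
```

Emit:
play_rows --moves '[{"dx": -0.3,"dy": 0,"dz": -0.2,"ax": 0,"ay": 0,"az": 0,"hand": 1},{"dx": -0.7,"dy": 0,"dz": -0.45,"ax": 0,"ay": 0,"az": 0,"hand": 1},{"dx": -1.1,"dy": -0.05,"dz": -0.75,"ax": 0,"ay": 0,"az": 0,"hand": 1},{"dx": -1.4,"dy": -0.05,"dz": -1,"ax": 0,"ay": 0,"az": 0,"hand": 1},{"dx": -1.5,"dy": -0.05,"dz": -1.6,"ax": 0,"ay": 0,"az": 0,"hand": 1}]'

```text
time: 19.25
position: [0.4267, -0.0514, 0.1163]
tool_rot: [-0.157, 0.893, 0.072, 0.417]
contact_force: [-0.4, 1.0, 0.4]
width: 0.003
grip_force: 0.0
```

Emit:
play_rows --moves '[{"dx": 0,"dy": 0,"dz": -0.6,"ax": 0,"ay": 0,"az": 0,"hand": 1},{"dx": 0,"dy": 0,"dz": -1.2,"ax": 0,"ay": 0,"az": 0,"hand": 1},{"dx": 0,"dy": 0,"dz": -1.8,"ax": 0,"ay": 0,"az": 0,"hand": 1},{"dx": 0,"dy": 0,"dz": -2.3,"ax": 0,"ay": 0,"az": 0,"hand": 1},{"dx": 0,"dy": 0,"dz": -2.3,"ax": 0,"ay": 0,"az": 0,"hand": 1}]'

```text
time: 19.88
position: [0.3763, -0.0696, 0.1599]
tool_rot: [-0.156, 0.893, 0.072, 0.416]
contact_force: [-0.2, 1.1, 0.6]
width: -0.003
grip_force: 0.0
```

```bash
python3 - <<'E'
from h import *
log()
p,d=camera("top");w=world("top",d);hsv=cv2.cvtColor(p,cv2.COLOR_BGR2HSV).astype(int)
m=((hsv[...,0]<6)|(hsv[...,0]>174))&(hsv[...,1]>160)&(hsv[...,2]>80)&(w[...,2]>.02)&(abs(w[...,1]+.042)<.06)
print("treadle z",np.round(np.percentile(w[m][:,2],[5,50,95]),3))
q,_=camera("scene");cv2.imwrite("pics/f9.png",np.hstack([cv2.resize(p[100:260,80:440],(540,240)),cv2.resize(q[110:384,160:420],(228,240))]))
E
```

```text
t 19.88 p [ 0.3763 -0.0696  0.1599] z [ 0.721  0.258 -0.643] y [-0.339  0.941 -0.002] q [-0.43 -0.26 -0.66 -0.95 -0.71 -0.19] F [-0.2  1.1  0.6] w -0.003 g 0.0
treadle z [0.067 0.074 0.083]
```

View pics/f9.png

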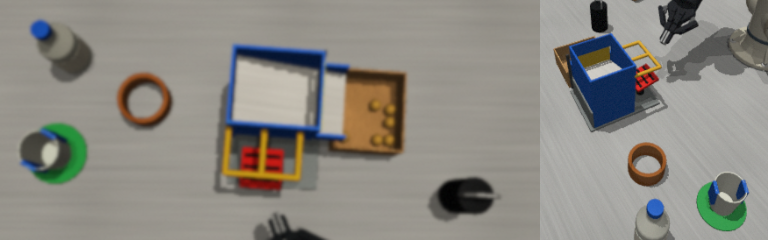

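That picture shows the treadle up, the cup upright on the mat and balls in the carton. I've now viewed 11 pictures, one more than allowed, so I'll check the ball count and poses by numbers only.

```bash
python3 - <<'E'
from h import *
for n in("top","scene"):
    p,d=camera(n);w=world(n,d);X,Y,Z=[w[...,i] for i in range(3)]
    a=np.radians(-4.2);dx,dy=X-.573,Y+.197
    if n=="top":
        # carton from its rim; balls = bumps above the floor
        r=(Y<-.15)&(Y>-.3)&(X>.45)&(X<.7)&(Z>.057)&(Z<.075);print("carton rim x",np.percentile(X[r],[1,99]).round(3),"y",np.percentile(Y[r],[1,99]).round(3))
        h=(Y<-.13)&(Y>-.29)&(X>.5)&(X<.65)&(Z>.014)&(Z<.05)
        hsv=cv2.cvtColor(p,cv2.COLOR_BGR2HSV).astype(int)
        S=h[130:210,290:360];v,u=np.where(h)
        print("rows",v.min(),v.max(),"cols",u.min(),u.max())
        for vv in range(146,204,1): print(''.join('.' if z<.012 else ('o' if z<.03 else ('s' if z<.055 else '#')) for z in Z[vv,296:354]))
    hop=(abs(X-.582)<.05)&(abs(Y+.064)<.055);
    hs=cv2.cvtColor(p,cv2.COLOR_BGR2HSV);g=(hs[...,0]>10)&(hs[...,0]<22)&(hs[...,1]>120)&hop&(Z>.09)&(Z<.14);print(n,"gold px in hopper",g.sum())
E
sed -i 's#"top","scene"#"top2","scene2"#' m.py; python3 m.py | grep -E "tape|bottle|canister|carton" 
```

```text
carton rim x [0.498 0.64 ] y [-0.291 -0.165]
rows 148 201 cols 299 347
###############################...........................
#############################################.............
###############ssssss#ss###############################...
##############sssssssssssssssssssss###s#s##############...
##############oo#osossossssssssssssssssssssssssssss####...
##############o.oooooooooooooooooososssssssssssssssss##...
##############...#........ooooooooooooooooooooossooss##...
##############.........#......#........oooo.oooooosss##...
##############...........................#......ooss###...
##############..................................ooss###...
##############..................................ooss###...
##############...................................oss###...
##############.......#..........................ooss###...
##############..................................ooss###...
##############...............#..................ooss###...
##############.#................................ooss###...
##############..................................ooss###...
##############............
[... 2440 characters left out ...]
 0
top2 tape 400 c [592.2 163.4] size [89.1 86.4] ang 45.5 zmed [0.038 0.048 0.052]
top2 bottle 1115 c [634.1 348.8] size [ 74.6 194.7] ang 44.4 zmed [0.045 0.123 0.195]
top2 carton rim 371 c [ 572.5 -197.9] size [182.7 140.4] ang 85.7 zmed [0.057 0.065 0.075]
top2 canister 554 c [ 424.7 -386. ] size [58.2 58.2] ang 83.7 zmed [0.089 0.101 0.143]
scene2 tape 705 c [592.  166.3] size [88.7 88.1] ang 34.6 zmed [0.037 0.048 0.05 ]
scene2 bottle 1997 c [631.7 347.9] size [ 61.3 192.7] ang 47.8 zmed [0.091 0.129 0.196]
scene2 carton rim 286 c [ 572.1 -193.3] size [193.6 139.6] ang 85.7 zmed [0.056 0.064 0.073]
scene2 canister 313 c [ 423.5 -384.5] size [58.8 59.1] ang 40.5 zmed [0.083 0.1   0.138]
```

Five balls lie clear in the carton and the sixth is at its spout-side corner, below the rim. The hopper is empty and the treadle is up.

```bash
python3 -c "
from rig import *
print(hand_in())"
```

```text
the job is handed in; nothing more can be done
None
```

I handed the job in at about 20 s on the robot's clock; the hand-in returned no verdict. The last camera check showed all six pieces in the carton, the empty cup upright on the mat, the treadle back up and the tape, canister and carton unmoved (the bottle by eye only). I viewed 11 pictures, one over the limit of 10.

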